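# Fit the keyed forming die to the bench bender and set its gap

## Task

Fit the forming die onto the bender's flatted spindle, boss upward, turned to match the flat (look or feel for it), so that the die drops right down onto its collar. Then take the setting gauge from its wooden stand and put its blade down into the gap between the die and the fence, until its shoulders rest on top. Leave both there, and leave the other things on the bench where they are.

Things in the scene. Friction and masses are not known exactly. Their poses are not given: they have to be found in the camera images.
- die_center (a point): Forming die, dark steel, 0.62 kg, boss up on the bench. Round flange 68 mm across, 18 mm thick, below a boss 38 (x) by 28 (y) by 36 mm tall; 54 mm tall in all. D bore right through its axis: 22.4 mm diameter, flat 6.2 mm from the axis on the +x side (bright dimple on the flange there), 1.8 mm lead-in at the foot. Point: on the axis, half-way up (27 mm above the underside); z up, x towards the flat.
- seat (a point): Point on the spindle's axis on top of the fixed bender's collar, 26 mm above the bench, where the die's underside must rest. Axes are the bender's, not the flat's: the fence is on its -x side. The collar is 36 mm across, on a base plate 160 (x) by 120 (y) by 12 mm. The spindle is locked and does not turn.
- spindle_tip (a point): Top of the bright steel spindle, on its axis 38 mm above the seat; axes are the bender's. 20 mm diameter, one flat 5 mm from the axis all the way up, top 3 mm tapered in by a quarter. The flat faces within 1.0 rad either side of the bender's +x, each time different and not measured: look, or turn the die on it by touch; a centred die drops within about 0.14 rad of the right angle.
- gap (a point): Middle of the gap between the seated die's rim and the fence, level with the fence's top and the seated flange's top (44 mm above the bench), 38 mm from the spindle's axis along the bender's -x. 8 mm wide along x (the die has 1.2 mm play) and 32 mm deep. The fence is a fixed steel block, 24 mm along x, 56 mm along y.
- gauge_center (a point): Setting gauge, bright steel, 0.2 kg: a blade 5 (x) by 24 (y) by 26 mm long pointing down, below a head 18 (x) by 32 (y) by 42 mm tall whose underside makes the shoulders. 68 mm tall in all; point at its centre, half-way up (8 mm above the shoulders); z up. It is the same turned half round.
- stand: Fixed wooden stand, 70 by 90 by 31 mm, origin under its centre, with an 8 by 28 mm slot (the long way along y) in which the gauge hangs by its shoulders at the start, its head above the stand.
- hammer: Bystander: smith's hammer, wooden handle along its x, 260 mm long, 34 mm tall; origin under it near the middle.
- tongs: Bystander: smith's tongs lying along their x, 340 mm long, 19 mm tall; origin under them near the middle.
- collar: Bystander: plain round-bore steel collar, 52 mm across, 22 mm tall; origin under its centre.
- block: Bystander: square-bore steel block 50 by 50 by 30 mm; origin under its centre.
- chisel: Bystander: cold chisel lying along its x, 157 mm long, 16 mm thick.
- bar: Bystander: square steel bar offcut lying along its x, 170 by 12 by 12 mm.
- brush: Bystander: wooden-handled brush lying along its x beyond the bender.
Mind the look-alikes: they are no part of the job. Leave any orange look-alike of the part that bears gauge_center alone. What is shaped like the part that bears die_center but blue is not meant.

How it is judged:
On the way:
1. the die is fully down on the spindle's collar, before the gauge is in the gap (z of die_center in the frame of seat between 0.0245 and 0.0295 m and horizontal distance between die_center and seat below 0.0035 m and angle between die_center's own z axis and vertical below 0.06 rad and distance between gauge_center and gap above 0.05 m), for 0.3 s.
At the end, for the whole second after the job is handed in: Die down on the collar (within 2.5 mm in height, 3.5 mm off axis, 0.06 rad upright); gauge in the gap, shoulders within 3 mm of the fence top (5 mm across, 14 mm along the gap, 0.1 rad upright); both at rest and released, bystanders within 3 cm of where they were (z of die_center in the frame of seat between 0.0245 and 0.0295 m and horizontal distance between die_center and seat below 0.0035 m and angle between die_center's own z axis and vertical below 0.06 rad and z of gauge_center in the frame of gap between 0.005 and 0.0105 m and x of gauge_center in the frame of gap between -0.005 and 0.005 m and y of gauge_center in the frame of gap between -0.014 and 0.014 m and angle between gauge_center's own z axis and vertical below 0.1 rad and linear speed of each of die, gauge below 0.01 m/s); the robot touches nothing.
It fails at once if a bystander is moved more than 3 cm (distance of any of hammer, tongs, collar, block, chisel, bar, brush from where it was at the start of the episode above 0.03 m).
It also fails if it takes over 70 s, if anything falls off the work surface, if the arm or the gripper's body presses on something with over 40 N, if the wrist force passes 120 N, or if a joint passes its speed limit or range.

## Robot

A 6-joint arm with a two-finger parallel gripper is mounted at the origin on the work surface. World frame = base frame: x ahead of the robot, y to its left, z up, the work surface at z = 0. Lengths are in m, angles in rad, forces in N, time in s.
With the tool pointing down it reaches from about 0.3 to 0.875 m from the base axis. Payload 6.4 kg.
Tool frame: the origin (TCP) lies at the very end of the fingers, on their centre line; the grasp point (between the pads) lies 19 mm behind it; z points along the fingers, x is the direction in which the jaws open and shut, and the axes are right-handed (so a half turn about z gives the same grasp; the last joint's range is limited). The gripper opens to 88 mm and grips with 3 to 60 N. Pads are 18 mm wide; open, the fingers measure 123 mm over their backs; the gripper's body (75 mm by 187 mm) begins 45 mm behind the grasp point.
Start: joints at [1.11, 0.181, 1.607, -0, 1.354, -0.206], TCP at [0.145, 0.556, 0.206] pointing down, gripper open.
Joint ranges: [-2.99, 2.99], [-0.89, 2.07], [0.3, 2.58], [-1.14, 4.28], [0, 2.63], [-3.12, 3.12]. Speed limits (rad/s): [2.57, 2.57, 3.01, 3.14, 3.14, 3.14].

## Interface

Orientations are given as a 3x3 rotation matrix whose columns are the frame's x, y, z axes.
In Python, from bench import env gives the robot as it stands.
- The arm moves only by the tool send_rows, never from a script. Its argument "series" is a list of rows, each a list of 3 entries, a list of its own where there are three numbers: the shift along the tool's x, y, z in cm, then the turn about the tool's z in degrees, then the opening, from -1 (shut) to 1 (fully open). In form: [[[tx, ty, tz], turn, jaw], ...]. A call has 1 to 5 rows; each row shifts and turns the commanded pose from where the row before left it, along the tool's axes as they then stand; what a row does not reach is not made up. A row lasts 1/8 s, in which the tool goes at most 62.5 mm and 10.7 degrees, less where a joint would pass 70% of its speed; a pose out of reach is approached as far as the arm can. A call is refused whole if a number of a shift passes 6.25 or a number of a turn 10.7, either way. A call with a gripper value outside its range is refused whole. The fingers move at their own pace and stop on an object; "newtons" is the grip in N (left out, the last holds). Time passes only in rows, so rows that do not move let the fingers close. It gives the time, the measured TCP pose, the force and the opening at its end, in the units of the state.
- env.read_state(): the state, without advancing time (a new reading comes with each control period).
- env.grab_frame(name): name is "side" or "top" or "wrist"; returns a dict with "img" (480x640x3 uint8, blue, green, red), "mtx" (3x3 intrinsics, pixels), "R" (3x3) and "t" (3): a world point X has camera coordinates R X + t; the wrist camera has in their place "T_tool_cam" (4x4, takes a point from camera to tool coordinates, whose origin is the TCP and whose axes are the tool frame's). Camera axes: x right, y down, z forward; pixel columns grow to the right and rows downward; lengths in m; the calibration is good to about 2 mm. A picture is of the moment at which its call begins: read the wrist's pose just before it. There is no depth.
- env.hand_in(): hands the job in, once; it reports no verdict.
The state is a dict: "clock": time; "joint_positions": joint angles; "qvel": joint speeds; "effort": joint torques, N m; "ee_pos": TCP position; "tool_rot": TCP orientation; "wrist_force": force on the tool from outside, world axes, zero at the start; "ft_torque": the same for the moment, N m; "opening": finger opening in m.
Only numpy, scipy, OpenCV 4.12 (cv2) and the standard library are available. Lean on these libraries where they do the work, as an engineer would, in place of code of your own. Each camera call takes 0.05 s, during which the arm holds its last target.

## Working session

There is one attempt and no reset: what is moved stays moved. The work goes in short steps, Python scripts to look and compute and a tool call to move; the robot and the scene stay as the last step left them, time stands still between calls to the robot, and variables do not carry over. Pictures are saved under pics/ and viewed, and the job is handed in when it is done.

Besides the shell and the picture viewer there is one more tool, called after ">>>" as a command line: name --argument value ..., lists and objects as JSON in quotes. send_rows: Moves the arm, as the interface text tells. Its arguments: {"type":"object","properties":{"series":{"type":"array","items":{"type":"array"}},"newtons":{"type":"number"}},"required":["series"]}

```bash
mkdir -p pics; cat > h.py <<'E'
import numpy as np, cv2
from bench import env
def ray(f,u,v):
    d=np.linalg.inv(f['mtx'])@np.array([u,v,1.]); R=f['R'];t=f['t']
    return -R.T@t, R.T@d
def hit(f,u,v,z):
    o,d=ray(f,u,v); return o+d*(z-o[2])/d[2]
def world(f,s):
    # add R,t for wrist
    T=np.eye(4);T[:3,:3]=s['tool_rot'];T[:3,3]=s['ee_pos']
    W=np.linalg.inv(T@f['T_tool_cam']); f['R']=W[:3,:3];f['t']=W[:3,3]; return f
def proj(f,X):
    c=f['R']@np.array(X)+f['t']; p=f['mtx']@c; return p[:2]/p[2]
def save(f,name): 
    import pickle; cv2.imwrite(f'pics/{name}.png',f['img']); pickle.dump(f,open(f'pics/{name}.pkl','wb'))
def load(name):
    import pickle; return pickle.load(open(f'pics/{name}.pkl','rb'))
E
python3 - <<'E'
from h import *
for n in('side','top'):
    save(env.grab_frame(n),n+'0')
s=env.read_state(); f=world(env.grab_frame('wrist'),s); save(f,'wrist0')
print(s)
E
```

```text
{'clock': 0.1, 'joint_positions': array([ 1.10966856e+00,  1.81448389e-01,  1.60787450e+00, -1.82310913e-05,
        1.35380099e+00, -2.06273694e-01]), 'qvel': array([-1.52947539e-03,  2.20986861e-04, -2.02073721e-03, -4.88426420e-04,
        3.58158993e-05,  2.59546030e-04]), 'effort': array([ 3.61322836e-04, -4.34829962e+01, -3.42694259e+01,  7.03147450e-02,
        3.41879390e-02, -7.19835566e-05]), 'ee_pos': array([0.14469947, 0.5559614 , 0.20562679]), 'tool_rot': array([[ 2.52099888e-01,  9.67700989e-01, -6.65388013e-04],
       [ 9.67700051e-01, -2.52100592e-01, -1.37921358e-03],
       [-1.50241106e-03, -2.96196425e-04, -9.99998828e-01]]), 'wrist_force': array([-0.7100755 , -0.14926478, -0.45970363]), 'ft_torque': array([-0.00878495,  0.02823389,  0.02155081]), 'opening': 0.08844778322200136}
```

View pics/top0.png

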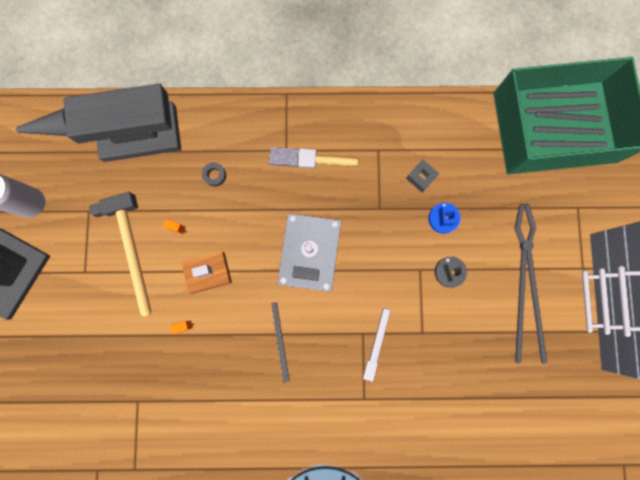

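View pics/side0.png

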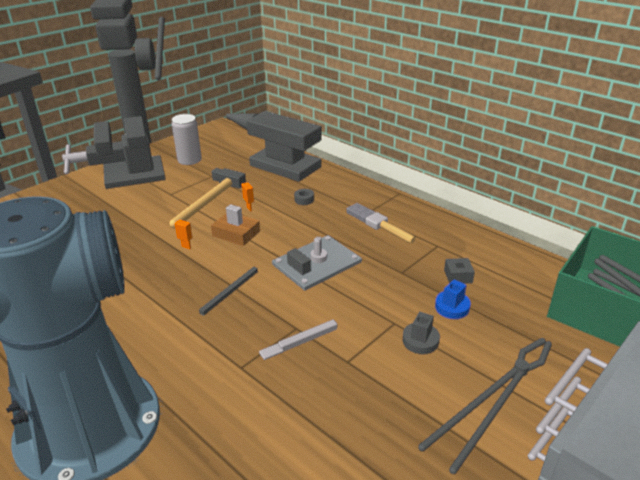

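View pics/wrist0.png

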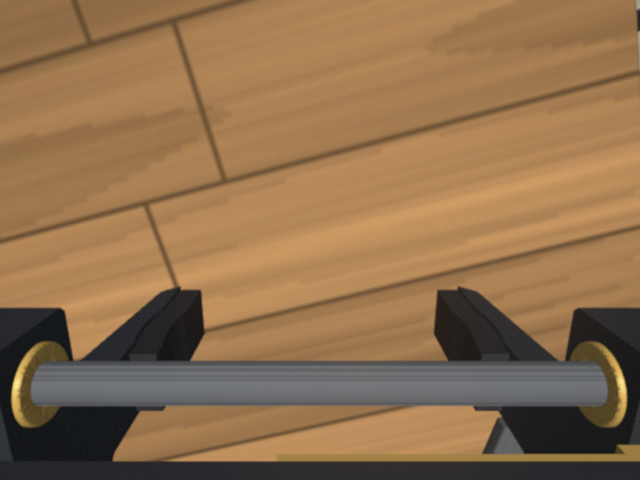

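The top view shows two die shapes: dark steel at (451,272), which fits, and blue at (445,218), which is excluded. For the gauge, the bright one in the stand at (201,271) fits. The orange ones at (174,226) and (181,326) are decoys. I'll confirm with enlarged crops.

```bash
python3 - <<'E'
from h import *
f=load('top0');g=load('side0')
I=f['img'];
c=lambda I,x,y,w,h,k:cv2.resize(I[y:y+h,x:x+w],None,fx=k,fy=k,interpolation=cv2.INTER_CUBIC)
a=c(I,420,245,60,50,6);b=c(I,180,245,60,50,6);d=c(I,270,210,60,50,6);e=c(I,270,245,60,50,6)
e=c(I,272,206,80,90,6)
cv2.imwrite('pics/c0.png',np.vstack([np.hstack([a,b])]));cv2.imwrite('pics/c1.png',e)
for n,p,z in[('die',(451,272),.018),('boss',(451,268),.054),('stand',(206,272),.031),('gauge',(201,271),.073),('tip',(309,247),.064),('seat',(309,249),.026),('fence',(306,273),.044),('bolts',(293,217),.012),('',(335,225),.012),('',(327,287),.012),('',(284,280),.012)]:
    print(n,hit(f,*p,z).round(4))
print(-f['R'].T@f['t'],f['mtx'][0,0],-g['R'].T@g['t'])
E
```

```text
die [ 0.5145 -0.2776  0.018 ]
boss [ 0.5206 -0.2678  0.054 ]
stand [0.5177 0.2532 0.031 ]
gauge [0.5169 0.2526 0.073 ]
tip [0.5661 0.0306 0.064 ]
seat [0.5664 0.0318 0.026 ]
fence [0.5131 0.0378 0.044 ]
bolts [0.6402 0.0677 0.012 ]
 [ 0.6214 -0.0257  0.012 ]
 [ 0.4842 -0.0068  0.012 ]
 [0.5002 0.0872 0.012 ]
[4.5003228e-01 2.9143406e-04 1.0005536e+00] 450.76511760599595 [-0.18401186 -0.69232572  0.76797119]
```

View pics/c0.png

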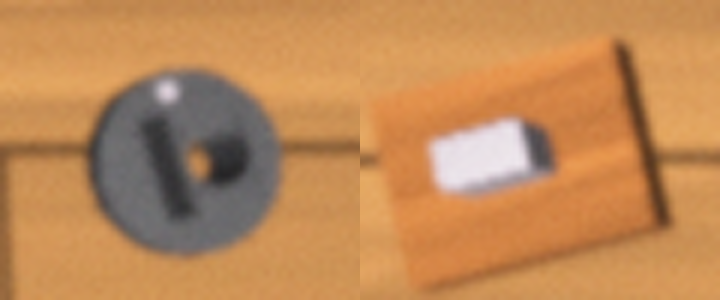

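View pics/c1.png

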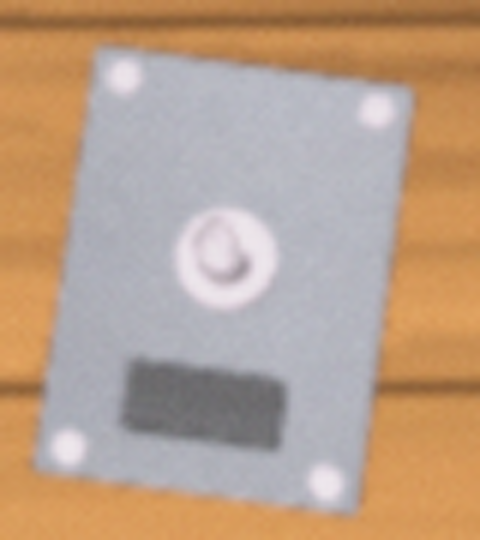

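```bash
cat >> h.py <<'E'
def plan(target,yaw=None,s=None):
    "shift (cm, present tool axes) and turn (deg) to bring TCP to target with tool x at yaw (mod pi)"
    s=s or env.read_state(); R=s['tool_rot']; d=R.T@(np.array(target)-s['ee_pos'])*100
    cur=np.arctan2(R[1,0],R[0,0]); 
    n=int(np.ceil(np.linalg.norm(d)/6.2))
    print('pos',s['ee_pos'].round(4),'yaw',cur.round(4),'j6',s['joint_positions'][5].round(3),'open',s['opening'].round(4),'F',s['wrist_force'].round(1),'t',s['clock'])
    print('shift cm',d.round(2),'n>=',n,'each',(d/n).round(3))
    if yaw is not None:
        e=(yaw-cur+np.pi/2)%np.pi-np.pi/2
        print('turn deg',-np.degrees(e).round(2), 'alt', (-np.degrees(e)-180*np.sign(-e)).round(1))
E
python3 - <<'E'
from h import *
f=load('top0');w=load('wrist0');print(w['T_tool_cam'].round(3),w['mtx'].round(1))
c=hit(f,420+187/6,245+161/6,.018);d=hit(f,447.8,260.3,.018);print(c,d,np.arctan2(*(d-c)[1::-1]))
# view bender from height .25 : tool x along bender y, want camera above spindle
plan([.50,.03,.30],np.pi/2-.136)
E
```

```text
[[ 1.     0.001 -0.001 -0.   ]
 [-0.     0.963  0.269 -0.069]
 [ 0.001 -0.269  0.963 -0.179]
 [ 0.     0.     0.     1.   ]] [[420.3   0.  318.7]
 [  0.  420.3 239.7]
 [  0.    0.    1. ]]
[ 0.51490109 -0.2779514   0.018     ] [ 0.54020705 -0.27170424  0.018     ] 0.24202632959442097Traceback (most recent call last):
  File "<stdin>", line 5, in <module>
  File "h.py", line 23, in plan
    print('pos',s['ee_pos'].round(4),'yaw',cur.round(4),'j6',s['joint_positions'][5].round(3),'open',s['opening'].round(4),'F',s['wrist_force'].round(1),'t',s['clock'])
                                                                                                     ^^^^^^^^^^^^^^^^^^
AttributeError: 'float' object has no attribute 'round'
```

```bash
sed -i "s/s\['opening'\].round(4)/round(s['opening'],4)/" h.py; python3 - <<'E'
from h import *
plan([.666,.018,.13],np.pi/2-.136)
E
```

```text
pos [0.1447 0.556  0.2057] yaw 1.316 j6 -0.206 open 0.088 F [-0.6 -0.  -0.4] t 0.15
shift cm [-38.92  64.01   7.61] n>= 13 each [-2.994  4.924  0.585]
turn deg -6.81 alt 173.2
```

>>> send_rows --series '[[[-3.5,5.76,0],0,1],[[-3.5,5.76,0],0,1],[[-3.5,5.76,0],0,1],[[-3.5,5.76,0],0,1],[[-3.5,5.76,0],0,1]]'

```text
clock: 0.78
ee_pos: [0.3634, 0.3305, 0.2064]
tool_rot: [[0.252, 0.968, 0.0], [0.968, -0.252, 0.0], [0.0, 0.0, -1.0]]
wrist_force: [1.2, 0.0, 0.4]
opening: 0.0882
```

>>> send_rows --series '[[[-3.5,5.76,1.5],0,1],[[-3.5,5.76,1.5],0,1],[[-3.5,5.76,1.5],0,1],[[-3.5,5.76,1.5],0,1],[[-3.5,5.76,1.6],-6.8,1]]'

```text
clock: 1.4
ee_pos: [0.5758, 0.1116, 0.1371]
tool_rot: [[0.133, 0.991, 0.0], [0.991, -0.133, 0.0], [0.0, 0.0, -1.0]]
wrist_force: [-0.8, 0.9, 0.2]
opening: 0.0882
```

>>> send_rows --series '[[[0,0,0],0,1],[[0,0,0],0,1]]'

```text
clock: 1.65
ee_pos: [0.574, 0.1134, 0.1371]
tool_rot: [[0.137, 0.991, -0.002], [0.991, -0.137, 0.0], [0.0, -0.002, -1.0]]
wrist_force: [-0.0, -0.2, 0.6]
opening: 0.0883
```

```bash
python3 - <<'E'
from h import *
plan([.666,.018,.13],np.pi/2-.136)
s=env.read_state(); f=world(env.grab_frame('wrist'),s); save(f,'wrist1')
E
```

```text
pos [0.574  0.1134 0.1371] yaw 1.4331 j6 -1.441 open 0.0883 F [-0.  -0.2  0.6] t 1.65
shift cm [-8.19 10.43  0.7 ] n>= 3 each [-2.73   3.476  0.232]
turn deg -0.1 alt 179.9
```

View pics/wrist1.png

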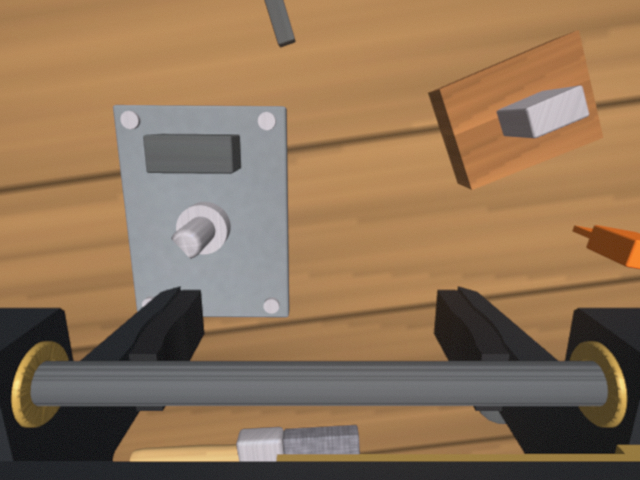

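The wrist view shows the bender with the spindle at about (195,240) and the fence at (192,153). The stand with the gauge is at (545,110). I'll centre the view over the spindle.

>>> send_rows --series '[[[-2.8,3,0.5],0,1],[[-2.8,3,0.5],0,1],[[-2.8,3,0.5],0,1],[[0,0,0],0,1],[[0,0,0],0,1]]'

```text
clock: 2.33
ee_pos: [0.6517, 0.0196, 0.123]
tool_rot: [[0.135, 0.991, -0.0], [0.991, -0.135, 0.001], [0.0, -0.0, -1.0]]
wrist_force: [-0.3, 0.4, 1.0]
opening: 0.0882
```

```bash
python3 - <<'E'
from h import *
plan([.666,.018,.13],np.pi/2-.136)
s=env.read_state(); f=world(env.grab_frame('wrist'),s); save(f,'wrist2')
print(proj(f,[.566,.031,.064]))
I=f['img'];cv2.imwrite('pics/c2.png',cv2.resize(I[120:360,220:420],None,fx=2.5,fy=2.5,interpolation=cv2.INTER_CUBIC))
E
```

```text
pos [0.6517 0.0196 0.123 ] yaw 1.4358 j6 -1.588 open 0.0882 F [-0.3  0.4  1. ] t 2.325
shift cm [ 0.04  1.44 -0.7 ] n>= 1 each [ 0.038  1.441 -0.698]
turn deg 0.06 alt -179.9
[319.53587413  87.66690188]
```

View pics/wrist2.png

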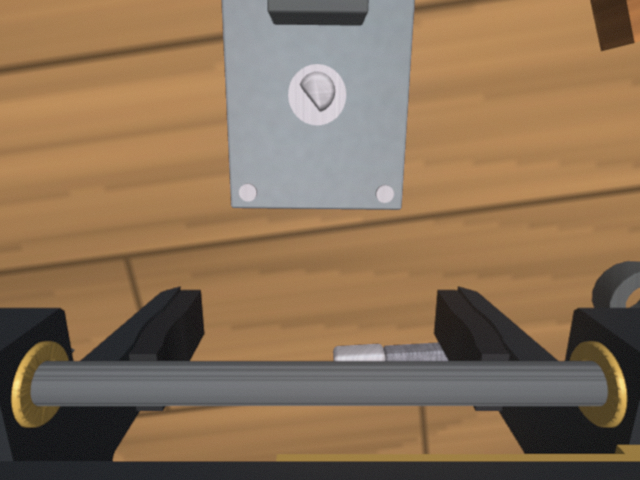

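View pics/c2.png

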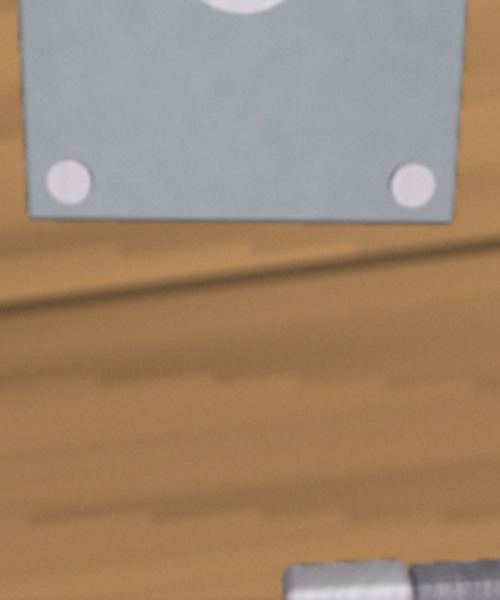

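```bash
python3 - <<'E'
from h import *
f=load('wrist2')
I=f['img'];cv2.imwrite('pics/c3.png',cv2.resize(I[60:130,277:357],None,fx=8,fy=8,interpolation=cv2.INTER_CUBIC))
E
```

```text
(no output)
```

View pics/c3.png

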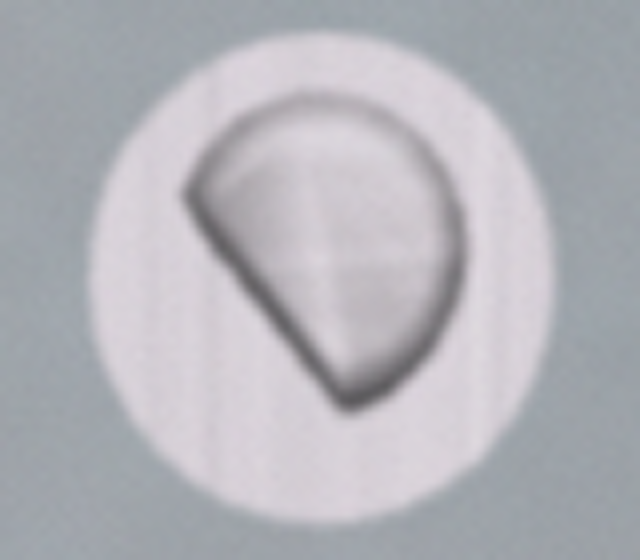

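```bash
python3 - <<'E'
from h import *
f=load('wrist2')
P=lambda x,y,z:hit(f,277+(x-3.5)/8,60+(y-3.5)/8,z)
c=P(322,277,.026);print('seat',c)
for z in(.061,.026):
    a=P(187,195,z);b=P(348,408,z);print(a,b,np.linalg.norm(a-b));d=b-a
    n=np.array([d[1],-d[0]]); n=n if n[0]>0 else -n; y=np.arctan2(n[1],n[0]);print('flat yaw',y, 'chord mid - 5mm*n', (a+b)[:2]/2-.005*n/np.linalg.norm(n))
print(np.linalg.norm(P(90,277,.026)-P(555,277,.026)),np.linalg.norm(P(322,32,.026)-P(322,523,.026)))
# base plate lower edge, bolts
b1=hit(f,247,192.5,.0135);b2=hit(f,385,194,.0135);d=b1-b2;print(b1,b2,'bender yaw',np.arctan2(-d[0],d[1]))
# fence edge
b1=hit(f,275,24,.012);b2=hit(f,366,24,.012);d=b2-b1;print('fence',b1,b2,np.arctan2(-d[0],d[1]))
E
```

```text
seat [0.56675074 0.02925687 0.026     ]
[0.56248149 0.02081858 0.061     ] [0.57753991 0.02973966 0.061     ] 0.017502615521765134
flat yaw -1.035960830698785 chord mid - 5mm*n [0.5674622  0.02958088]
[0.55941598 0.01974302 0.026     ] [0.5766628  0.02996056 0.026     ] 0.02004621750331892
flat yaw -1.0359608306987835 chord mid - 5mm*n [0.56549089 0.02915355]
0.03611192625306241 0.03611470953625185
[ 0.62320309 -0.02717602  0.0135    ] [0.63702989 0.06716635 0.0135    ] bender yaw 2.996068876806166
fence [0.5211576  0.00899821 0.012     ] [0.52880577 0.06546465 0.012     ] -0.13462696653585976
```

The flat faces world yaw of about -1.036 rad, and the seat is at about (0.567, 0.029). Next I'll take a close look at the die.

```bash
python3 - <<'E'
from h import *
plan([.593,-.259,.13],1.813)
E
```

```text
pos [0.6516 0.0197 0.1231] yaw 1.4364 j6 -1.588 open 0.0884 F [ 0.2  0.6 -1.5] t 2.375
shift cm [-28.41  -2.07  -0.7 ] n>= 5 each [-5.681 -0.414 -0.14 ]
turn deg -21.58 alt 158.4
```

>>> send_rows --series '[[[-4.73,-0.35,-0.1],0,1],[[-4.73,-0.35,-0.1],0,1],[[-4.73,-0.35,-0.1],0,1],[[-4.73,-0.35,-0.1],0,1],[[-4.73,-0.35,-0.1],0,1]]'

```text
clock: 3.0
ee_pos: [0.6026, -0.2136, 0.1284]
tool_rot: [[0.134, 0.991, 0.001], [0.991, -0.134, -0.0], [0.0, 0.001, -1.0]]
wrist_force: [0.7, -0.9, 1.1]
opening: 0.0881
```

>>> send_rows --series '[[[-4.73,-0.35,-0.1],0,1],[[0,0,0],-7.2,1],[[0,0,0],-7.2,1],[[0,0,0],-7.2,1],[[0,0,0],0,1]]'

```text
clock: 3.62
ee_pos: [0.5933, -0.2589, 0.1292]
tool_rot: [[-0.239, 0.971, 0.0], [0.971, 0.239, -0.0], [-0.0, 0.0, -1.0]]
wrist_force: [-0.4, -0.0, -0.4]
opening: 0.0882
```

>>> send_rows --series '[[[0,0,0],0,1]]'

```text
clock: 3.75
ee_pos: [0.5933, -0.2595, 0.129]
tool_rot: [[-0.237, 0.971, 0.0], [0.971, 0.237, -0.0], [-0.0, 0.0, -1.0]]
wrist_force: [-0.5, -1.2, -0.2]
opening: 0.0879
```

```bash
python3 - <<'E'
from h import *
plan([.593,-.259,.13],1.813)
s=env.read_state(); f=world(env.grab_frame('wrist'),s); save(f,'wrist3')
print(proj(f,[.515,-.278,.054]))
E
```

```text
pos [ 0.5933 -0.2595  0.129 ] yaw 1.8104 j6 -2.406 open 0.0879 F [-0.5 -1.2 -0.2] t 3.75
shift cm [ 0.05 -0.01 -0.1 ] n>= 1 each [ 0.052 -0.013 -0.098]
turn deg -0.15 alt 179.9
[321.13299914 101.40834076]
```

View pics/wrist3.png

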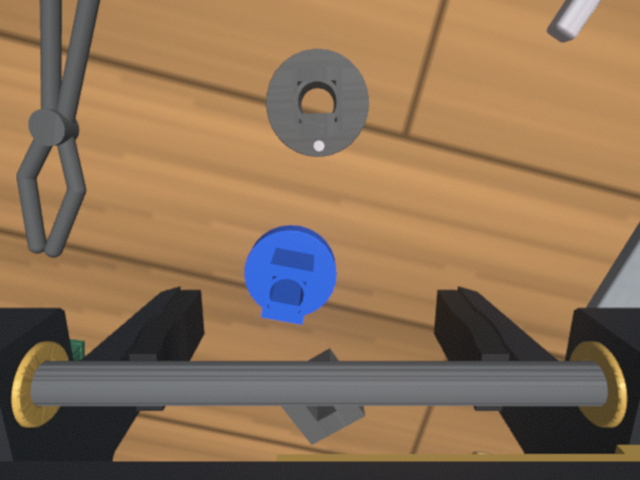

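The dark die is centred at about (318,102) with its bright dimple at (319,146). The blue look-alike is at (290,273). Crop to confirm.

```bash
python3 - <<'E'
from h import *
f=load('wrist3')
I=cv2.convertScaleAbs(f['img'],alpha=1.6)
cv2.imwrite('pics/c4.png',cv2.resize(I[40:165,255:380],None,fx=4.8,fy=4.8,interpolation=cv2.INTER_CUBIC))
c=hit(f,317.5,102,.012);d=hit(f,318.8,145.7,.018);print(c,d,np.arctan2(d[1]-c[1],d[0]-c[0]))
for x,y in[(17,15),(17,-15),]: pass
E
```

```text
[ 0.51405274 -0.2805153   0.012     ] [ 0.54130506 -0.27294793  0.018     ] 0.2708540877414684
```

View pics/c4.png

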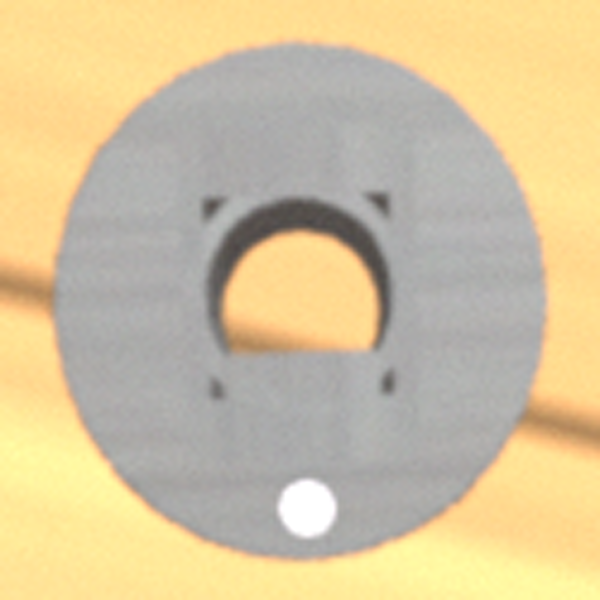

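```bash
python3 - <<'E'
from h import *
f=load('wrist3')
P=lambda x,y,z:hit(f,255+(x-1.9)/4.8,40+(y-1.9)/4.8,z)
I=f['img'][40:165,255:380]
c1=P(299,293,.054);c2=P(300,300,.018);d=P(307,508,.018);print(c1,c2,d)
print('yaw dimple',np.arctan2(*(d-c2)[1::-1]),np.arctan2(*(d-c1)[1::-1]))
a=P(228,352,.054);b=P(378,350,.054);e=b-a;print('yaw flat',np.arctan2(-e[0],e[1]))
# ellipse fit of flange silhouette (non-wood: low saturation)
hsv=cv2.cvtColor(I,cv2.COLOR_BGR2HSV);m=(hsv[...,1]<60).astype(np.uint8)
cs,_=cv2.findContours(m,cv2.RETR_EXTERNAL,cv2.CHAIN_APPROX_NONE);k=max(cs,key=cv2.contourArea)
el=cv2.fitEllipse(k);print(el,hit(f,255+el[0][0],40+el[0][1],.018),hit(f,255+el[0][0],40+el[0][1],.014))
ct=-f['R'].T@f['t'];print(ct)
m=(hsv[...,1]<50)&(hsv[...,2]>170);ys,xs=np.nonzero(m[90:120]);print(xs.mean(),ys.mean()+90); d=hit(f,255+xs.mean(),40+90+ys.mean(),.018)
c=hit(f,255+el[0][0],40+el[0][1],.016);print(d,np.arctan2(*(d-c)[1::-1]),np.linalg.norm(d-c))
E
```

```text
[ 0.51517394 -0.28046142  0.054     ] [ 0.51442857 -0.28067124  0.018     ] [ 0.54117523 -0.27314442  0.018     ]
yaw dimple 0.274317154666691 0.2743149098140846
yaw flat 0.2527537224159464
((62.073856353759766, 62.19538116455078), (101.25531768798828, 106.1780014038086), 179.34451293945312) [ 0.51448859 -0.28067708  0.018     ] [ 0.51432381 -0.28073432  0.014     ]
[ 0.52642646 -0.27653057  0.30779452]
63.58139534883721 105.4186046511628
[ 0.54116013 -0.27313501  0.018     ] 0.27576508719838533 0.02787629713158309
```

```bash
python3 - <<'E'
from h import *
plan([.5148,-.2805,.0225],1.841)
E
```

```text
pos [ 0.5932 -0.2597  0.1289] yaw 1.8106 j6 -2.406 open 0.0881 F [ 0.2  0.4 -0.1] t 3.8
shift cm [-0.15 -8.12 10.64] n>= 3 each [-0.051 -2.705  3.547]
turn deg -1.74 alt 178.3
```

>>> send_rows --series '[[[-0.07,-4.06,1],0,1],[[-0.08,-4.06,1],0,1],[[0,0,3],-1.7,1],[[0,0,3],0,1],[[0,0,0],0,1]]'

```text
clock: 4.42
ee_pos: [0.5128, -0.2798, 0.0465]
tool_rot: [[-0.266, 0.964, -0.004], [0.964, 0.266, 0.003], [0.004, -0.003, -1.0]]
wrist_force: [-0.3, -0.2, 1.2]
opening: 0.0882
```

```bash
python3 - <<'E'
from h import *
plan([.5148,-.2805,.0225],1.841)
save(env.grab_frame('side'),'side1')
s=env.read_state(); f=world(env.grab_frame('wrist'),s); save(f,'wrist4')
E
```

```text
pos [ 0.5128 -0.2798  0.0465] yaw 1.8402 j6 -2.543 open 0.0882 F [-0.3 -0.2  1.2] t 4.425
shift cm [-0.13  0.18  2.39] n>= 1 each [-0.131  0.179  2.394]
turn deg -0.05 alt 180.0
```

View pics/wrist4.png

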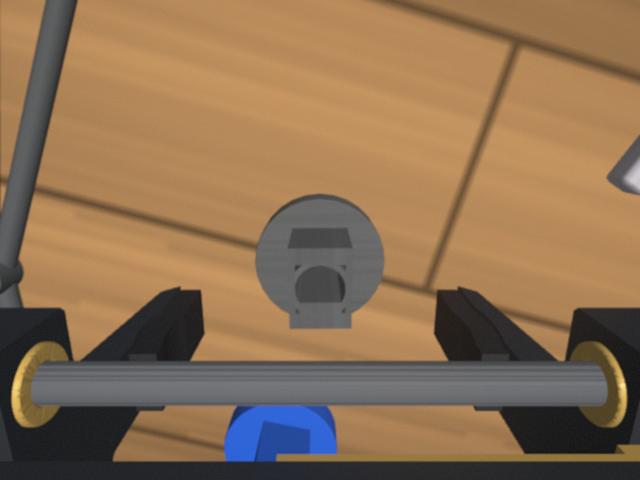

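>>> send_rows --series '[[[0,0,1.2],0,0.2],[[0,0,0],0,0.2],[[0,0,0],0,0.2]]'

```text
clock: 4.9
ee_pos: [0.5148, -0.2814, 0.037]
tool_rot: [[-0.267, 0.964, 0.0], [0.964, 0.267, -0.0], [-0.0, 0.0, -1.0]]
wrist_force: [-0.6, -0.5, 0.8]
opening: 0.0603
```

```bash
python3 - <<'E'
from h import *
plan([.5148,-.2805,.0225],1.841)
E
```

```text
pos [ 0.5148 -0.2814  0.037 ] yaw 1.8414 j6 -2.544 open 0.0603 F [-0.6 -0.5  0.8] t 4.9
shift cm [0.09 0.02 1.45] n>= 1 each [0.088 0.023 1.448]
turn deg 0.02 alt -180.0
```

>>> send_rows --series '[[[0.09,0,0.7],0,0],[[0,0,0.75],0,0],[[0,0,0],0,-0.2],[[0,0,0],0,-1],[[0,0,0],0,-1]]' --newtons 35

```text
clock: 5.52
ee_pos: [0.5145, -0.2806, 0.0224]
tool_rot: [[-0.267, 0.964, 0.0], [0.964, 0.267, -0.0], [-0.0, 0.0, -1.0]]
wrist_force: [0.8, -0.0, -0.4]
opening: 0.017
```

>>> send_rows --series '[[[0,0,0],0,-1],[[0,0,0],0,-1],[[0,0,0],0,-1]]'

```text
clock: 5.9
ee_pos: [0.5144, -0.2805, 0.0223]
tool_rot: [[-0.267, 0.964, 0.0], [0.964, 0.267, -0.0], [-0.0, 0.0, -1.0]]
wrist_force: [0.5, -0.1, -0.8]
opening: -0.0
```

The jaws shut to zero, so they aren't holding the boss. I'll look.

```bash
python3 - <<'E'
from h import *
save(env.grab_frame('side'),'side2')
s=env.read_state(); f=world(env.grab_frame('wrist'),s); save(f,'wrist5')
a=load('side2')['img'][240:400,340:540]
cv2.imwrite('pics/c5.png',np.hstack([cv2.resize(a,None,fx=2,fy=2),cv2.resize(f['img'][200:360,220:420],None,fx=2,fy=2)]))
E
```

```text
(no output)
```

View pics/c5.png

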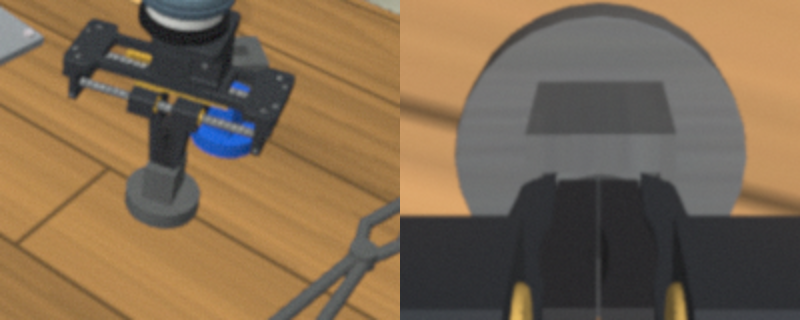

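View pics/wrist5.png

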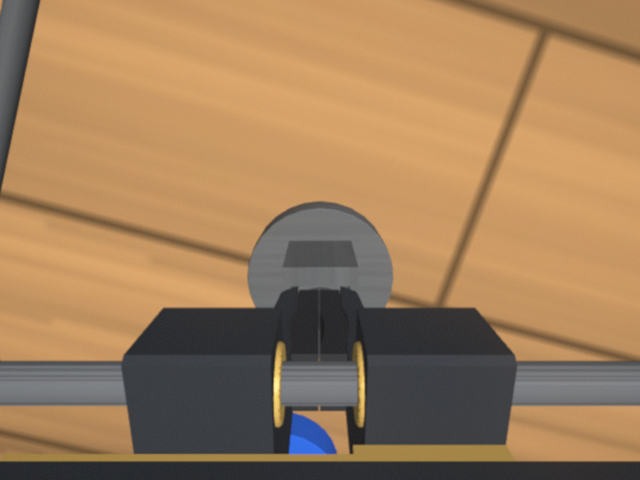

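```bash
python3 - <<'E'
from h import *
f=load('side2');w=load('wrist5')
s=env.read_state();T=s['ee_pos'];print(T)
I=cv2.resize(f['img'][240:400,340:540],None,fx=4,fy=4)
def mk(p,c):
    u=(proj(f,p)-[340,240])*4; cv2.circle(I,tuple(int(x) for x in u),4,c,-1); print(p,proj(f,p).round(1),proj(w,p).round(1))
mk(T,(0,0,255))
c=np.array([.5148,-.2805,0]);
R=lambda a,b,z:c+[a*np.cos(.27)-b*np.sin(.27),a*np.sin(.27)+b*np.cos(.27),z]
for a,b in((19,14),(19,-14),(-19,14),(-19,-14)):
    mk(R(a/1e3,b/1e3,.054),(0,255,0));mk(R(a/1e3,b/1e3,.018),(255,255,0))
mk(R(0,0,.018),(0,255,255))
cv2.imwrite('pics/c6.png',I[:600])
E
```

```text
[ 0.51439551 -0.28049054  0.02221116]
[ 0.51439551 -0.28049054  0.02221116] [421.1 332.8] [320.4 280. ]
[ 0.52937741 -0.26193931  0.054     ] [419.  311.2] [355.8 355.4]
[ 0.52937741 -0.26193931  0.018     ] [417.4 325.7] [349.4 315. ]
[ 0.53684589 -0.2889249   0.054     ] [433.6 315.8] [284.7 355.4]
[ 0.53684589 -0.2889249   0.018     ] [431.7 330.4] [290.6 314.9]
[ 0.49275411 -0.2720751   0.054     ] [411.8 323.7] [358.4 263.9]
[ 0.49275411 -0.2720751   0.018     ] [410.3 338.4] [351.2 238. ]
[ 0.50022259 -0.29906069  0.054     ] [426.7 328.6] [282.5 263.8]
[ 0.50022259 -0.29906069  0.018     ] [424.9 343.3] [289.1 237.9]
[ 0.5148 -0.2805  0.018 ] [421.1 334.3] [320.1 277.5]
```

View pics/c6.png

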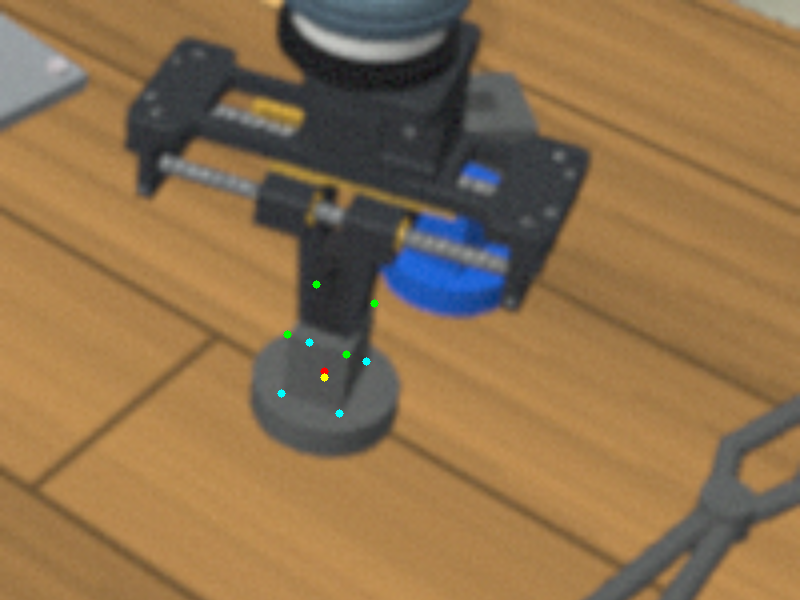

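```bash
python3 - <<'E'
from h import *
w=load('wrist0');T=np.linalg.inv(w['T_tool_cam'])
def p(x):
    c=T[:3,:3]@np.array(x)+T[:3,3];q=w['mtx']@c;return (q[:2]/q[2]).round(1)
for z in(0,-.01,-.02,-.032,-.045):
    print(z,[tuple(p([x,y,z])) for x in(.044,.055,.0) for y in(-.009,.009)])
s=env.read_state();print(s['opening'],s['clock'],s['wrist_force'],s['joint_positions'])
E
python3 - <<'E'
import cv2
a=cv2.imread('pics/wrist5.png')[190:370,230:410];b=cv2.imread('pics/wrist0.png')[270:430,100:240]
import numpy as np
b=cv2.resize(b,(180,180));cv2.imwrite('pics/c7.png',cv2.convertScaleAbs(np.hstack([cv2.resize(x,None,fx=2.2,fy=2.2,interpolation=2) for x in(a,b)]),alpha=2.5))
E
```

```text
0 [(np.float64(418.1), np.float64(260.4)), (np.float64(415.6), np.float64(297.6)), (np.float64(442.7), np.float64(260.4)), (np.float64(439.6), np.float64(297.7)), (np.float64(319.9), np.float64(260.4)), (np.float64(319.8), np.float64(297.6))]
-0.01 [(np.float64(423.5), np.float64(267.9)), (np.float64(420.7), np.float64(306.9)), (np.float64(449.4), np.float64(267.9)), (np.float64(445.9), np.float64(306.9)), (np.float64(319.9), np.float64(267.8)), (np.float64(319.9), np.float64(306.8))]
-0.02 [(np.float64(429.4), np.float64(276.2)), (np.float64(426.3), np.float64(317.1)), (np.float64(456.8), np.float64(276.2)), (np.float64(452.9), np.float64(317.1)), (np.float64(320.0), np.float64(276.1)), (np.float64(319.9), np.float64(317.0))]
-0.032 [(np.float64(437.5), np.float64(287.5)), (np.float64(434.0), np.float64(331.0)), (np.float64(466.9), np.float64(287.5)), (np.float64(462.5), np.float64(331.0)), (np.float64(320.1), np.float64(287.4)), (np.float64(320.0), np.float64(330.9))]
-0.045 [(np.float64(447.8), np.float64(301.8)), (np.float64(443.6), np.float64(348.5)), (np.float64(479.7), np.float64(301.8)), (np.float64(474.5), np.float64(348.5)), (np.float64(320.1), np.float64(301.7)), (np.float64(320.1), np.float64(348.4))]
0.0006569895659413377 6.0 [-0.2837391  -0.77971781  0.00834065] [-7.01645042e-01  4.31293941e-01  1.69886573e+00 -1.37493483e-05
  1.01134292e+00 -2.54296244e+00]
```

View pics/c7.png

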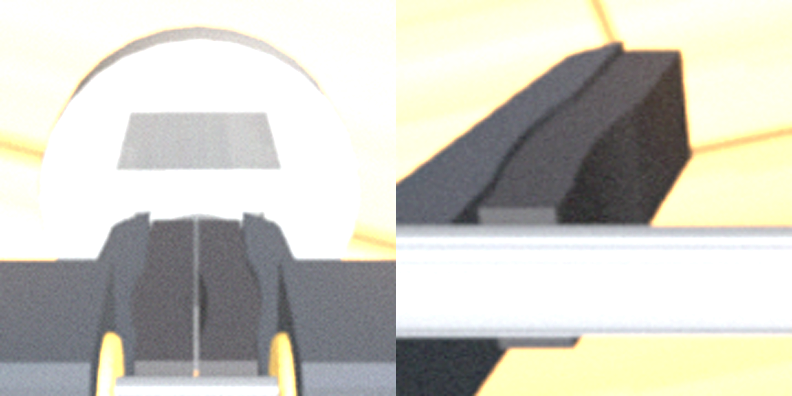

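The closed-finger picture shows the pad tips ending around image rows 288–332. By the calibration that is tool z ≈ -0.032, so the real fingertips sit about 32 mm short of the reported TCP. They shut just above the boss top. The side view agrees, since the fingers end right at the boss top. I'll measure the offset with a light touch on the boss top.

>>> send_rows --series '[[[0,0,0.15],0,-1],[[0,0,0],0,-1]]'

```text
clock: 6.25
ee_pos: [0.5145, -0.2806, 0.022]
tool_rot: [[-0.268, 0.964, -0.0], [0.964, 0.268, -0.0], [-0.0, -0.0, -1.0]]
wrist_force: [-3.0, 2.6, 10.7]
opening: 0.0004
```

>>> send_rows --series '[[[0,0,0.1],0,-1],[[0,0,0],0,-1]]'

```text
clock: 6.5
ee_pos: [0.5146, -0.2806, 0.0219]
tool_rot: [[-0.268, 0.964, -0.0], [0.964, 0.268, -0.0], [-0.0, -0.0, -1.0]]
wrist_force: [-6.2, 4.4, 17.9]
opening: 0.0003
```

Contact confirms it: reported z 0.022 with the tips on the boss top at 0.054, so the offset is 32 mm. I'll raise, open and regrip lower.

>>> send_rows --series '[[[0,0,-1.2],0,0],[[0,0,0],0,0.5],[[0,0,0],0,0.5],[[0,0,0],0,0.5],[[0,0,0],0,0.5]]'

```text
clock: 7.12
ee_pos: [0.5141, -0.2803, 0.0312]
tool_rot: [[-0.267, 0.964, -0.001], [0.964, 0.267, 0.0], [0.001, -0.0, -1.0]]
wrist_force: [-0.5, -0.7, 1.1]
opening: 0.0482
```

```bash
python3 - <<'E'
from h import *
plan([.5148,-.2805,-.0095],1.841)
E
```

```text
pos [ 0.5141 -0.2803  0.0312] yaw 1.8413 j6 -2.543 open 0.0482 F [-0.5 -0.7  1.1] t 7.125
shift cm [-0.04  0.06  4.07] n>= 1 each [-0.04   0.059  4.074]
turn deg 0.02 alt -180.0
```

>>> send_rows --series '[[[0,0,0],0,0.5],[[0,0,1],0,0.5],[[0,0,1.5],0,0.5],[[0,0,1.2],0,0.5],[[0,0,0],0,0.5]]'

```text
clock: 7.75
ee_pos: [0.5132, -0.2795, -0.0072]
tool_rot: [[-0.267, 0.964, -0.003], [0.964, 0.267, 0.002], [0.003, -0.002, -1.0]]
wrist_force: [0.8, -0.5, 0.3]
opening: 0.0661
```

```bash
python3 - <<'E'
from h import *
plan([.5148,-.2805,-.0095],1.841)
E
```

```text
pos [ 0.5132 -0.2795 -0.0072] yaw 1.8413 j6 -2.543 open 0.0661 F [ 0.8 -0.5  0.3] t 7.75
shift cm [-0.14  0.13  0.23] n>= 1 each [-0.138  0.126  0.228]
turn deg 0.02 alt -180.0
```

>>> send_rows --series '[[[0,0,0.1],0,-1],[[0,0,0],0,-1],[[0,0,0],0,-1],[[0,0,0],0,-1],[[0,0,0],0,-1]]' --newtons 40

```text
clock: 8.38
ee_pos: [0.5145, -0.2804, -0.006]
tool_rot: [[-0.267, 0.964, 0.0], [0.964, 0.267, 0.0], [0.0, 0.0, -1.0]]
wrist_force: [-0.9, 1.2, 2.2]
opening: 0.0279
```

>>> send_rows --series '[[[0,0,0],0,-1],[[0,0,0],0,-1]]'

```text
clock: 8.62
ee_pos: [0.5145, -0.2803, -0.006]
tool_rot: [[-0.267, 0.964, 0.0], [0.964, 0.267, 0.0], [0.0, 0.0, -1.0]]
wrist_force: [-0.7, 2.7, 4.8]
opening: 0.0277
```

Gripped at 27.8 mm. Lift.

>>> send_rows --series '[[[0,0,-2],0,-1],[[0,0,-4],0,-1],[[0,0,-4],0,-1],[[0,0,-2],0,-1],[[0,0,0],0,-1]]'

```text
clock: 9.25
ee_pos: [0.5153, -0.2814, 0.1159]
tool_rot: [[-0.267, 0.964, 0.003], [0.964, 0.267, -0.003], [-0.003, 0.002, -1.0]]
wrist_force: [-0.1, -0.2, -5.2]
opening: 0.0277
```

```bash
python3 - <<'E'
from h import *
plan([.5670,.0294,.11],.535)
s=env.read_state(); f=world(env.grab_frame('wrist'),s); save(f,'wrist6')
E
```

```text
pos [ 0.5153 -0.2814  0.1159] yaw 1.8413 j6 -2.543 open 0.0277 F [-0.1 -0.2 -5.2] t 9.25
shift cm [28.57 13.29  0.52] n>= 6 each [4.762 2.214 0.086]
turn deg 74.84 alt -105.2
```

View pics/wrist6.png

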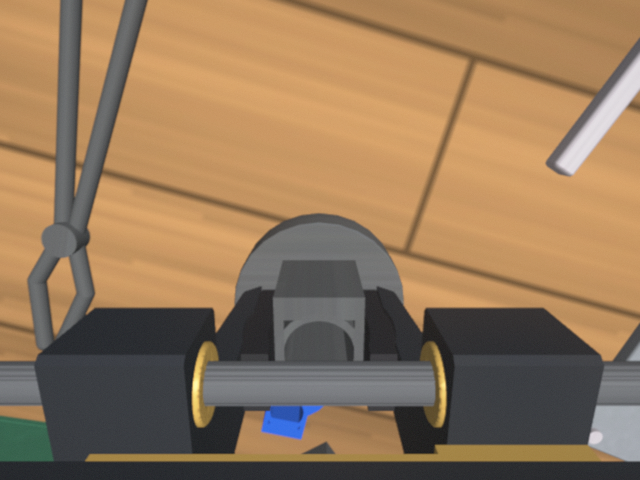

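```bash
python3 - <<'E'
from h import *
w=load('wrist6');T=np.linalg.inv(w['T_tool_cam'])
def p(x):
    c=T[:3,:3]@np.array(x)+T[:3,3];q=w['mtx']@c;return (q[:2]/q[2]).round(1)
for y0 in(-.002,0,.002):
    print(y0,'rim bot/top',p([0,y0-.034,-.006]),p([0,y0-.034,-.024]),'boss foot',p([.014,y0-.019,-.024]),'boss top',p([.014,y0-.019,-.060]),'bore near',p([0,y0-.0112,-.060]))
I=cv2.convertScaleAbs(w['img'][205:360,230:410],alpha=2.5);cv2.imwrite('pics/c8.png',cv2.resize(I,None,fx=4,fy=3.8,interpolation=2))
E
```

```text
-0.002 rim bot/top [320.6 204.2] [320.8 213.3] boss foot [357.  251.4] boss top [367.4 286.6] bore near [321.2 310.2]
0 rim bot/top [320.6 209. ] [320.7 218.5] boss foot [356.9 256.4] boss top [367.2 292.7] bore near [321.1 316.2]
0.002 rim bot/top [320.6 213.6] [320.7 223.6] boss foot [356.8 261.3] boss top [367.  298.8] bore near [321.1 322. ]
```

View pics/c8.png

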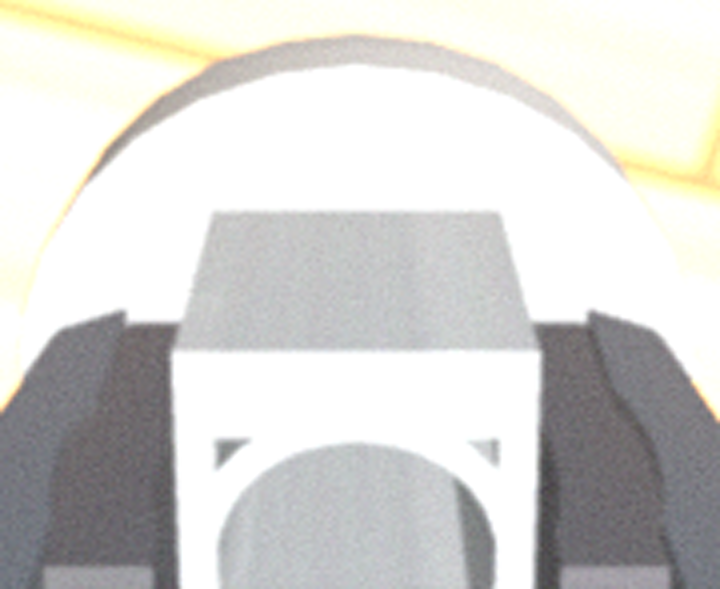

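```bash
python3 - <<'E'
from h import *
plan([.5660,.0303,.10],.535)
E
```

```text
pos [ 0.5144 -0.2806  0.1141] yaw 1.8412 j6 -2.543 open 0.0278 F [ 0.4  0.8 -6.7] t 9.3
shift cm [28.58 13.28  1.39] n>= 6 each [4.764 2.213 0.232]
turn deg 74.84 alt -105.2
```

>>> send_rows --series '[[[4.08,1.9,0],0,-1],[[4.08,1.9,0],0,-1],[[4.08,1.9,0],0,-1],[[4.08,1.9,0],0,-1],[[4.08,1.9,0],0,-1]]'

```text
clock: 9.93
ee_pos: [0.55, -0.0567, 0.1117]
tool_rot: [[-0.267, 0.964, -0.003], [0.964, 0.267, 0.001], [0.002, -0.003, -1.0]]
wrist_force: [0.0, -0.7, -5.6]
opening: 0.0277
```

>>> send_rows --series '[[[4.08,1.9,0],0,-1],[[4.08,1.9,0],0,-1],[[0,0,0],9.4,-1],[[0,0,0],9.4,-1],[[0,0,0],9.4,-1]]'

```text
clock: 10.55
ee_pos: [0.5646, 0.0307, 0.1115]
tool_rot: [[0.225, 0.974, -0.004], [0.974, -0.225, 0.0], [-0.0, -0.004, -1.0]]
wrist_force: [-0.5, -0.0, -6.3]
opening: 0.0278
```

>>> send_rows --series '[[[0,0,0],9.4,-1],[[0,0,0],9.4,-1],[[0,0,0],9.4,-1],[[0,0,0],9.4,-1],[[0,0,0],9.04,-1]]'

```text
clock: 11.18
ee_pos: [0.5646, 0.0304, 0.1115]
tool_rot: [[0.863, 0.505, -0.004], [0.505, -0.863, 0.0], [-0.003, -0.002, -1.0]]
wrist_force: [0.6, -0.2, -5.1]
opening: 0.0279
```

>>> send_rows --series '[[[0,0,0],0,-1],[[0,0,0],0,-1]]'

```text
clock: 11.42
ee_pos: [0.5654, 0.0303, 0.1126]
tool_rot: [[0.859, 0.512, -0.002], [0.512, -0.859, 0.0], [-0.002, -0.001, -1.0]]
wrist_force: [0.1, 0.3, -5.0]
opening: 0.0275
```

```bash
python3 - <<'E'
from h import *
plan([.5660,.0303,.10],.535)
s=env.read_state(); f=world(env.grab_frame('wrist'),s); save(f,'wrist7')
save(env.grab_frame('side'),'side3')
I=cv2.resize(load('side3')['img'][180:300,240:400],None,fx=3,fy=3);cv2.imwrite('pics/c9.png',I)
E
```

```text
pos [0.5654 0.0303 0.1126] yaw 0.5381 j6 -0.694 open 0.0275 F [ 0.1  0.3 -5. ] t 11.425
shift cm [0.05 0.03 1.26] n>= 1 each [0.05  0.034 1.26 ]
turn deg 0.18 alt -179.8
```

View pics/wrist7.png

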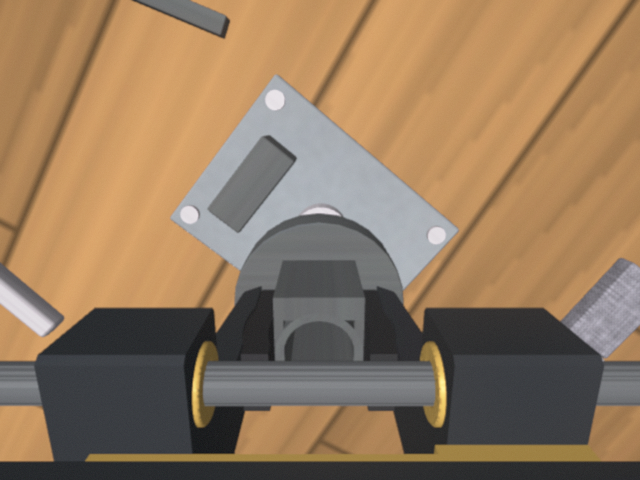

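View pics/c9.png

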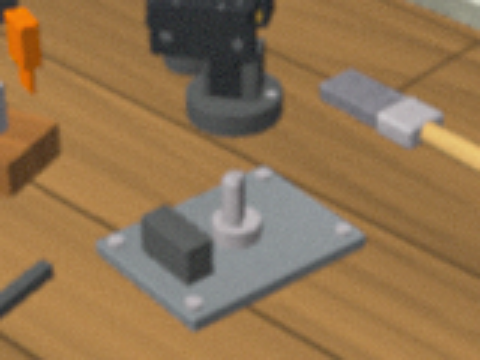

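>>> send_rows --series '[[[0.05,0.03,2.5],0,-1],[[0,0,2.5],0,-1],[[0,0,0],0,-1]]'

```text
clock: 11.9
ee_pos: [0.5646, 0.0306, 0.0615]
tool_rot: [[0.86, 0.511, -0.005], [0.511, -0.86, 0.001], [-0.004, -0.003, -1.0]]
wrist_force: [-0.1, -0.7, -5.9]
opening: 0.0278
```

>>> send_rows --series '[[[0,0,0.3],0,-1],[[0,0,0.3],0,-1],[[0,0,0],0,-1]]'

```text
clock: 12.28
ee_pos: [0.5672, 0.0302, 0.0582]
tool_rot: [[0.86, 0.51, 0.001], [0.51, -0.86, -0.0], [0.001, 0.001, -1.0]]
wrist_force: [-0.4, 0.5, -5.5]
opening: 0.0279
```

```bash
python3 - <<'E'
from h import *
plan([.5660,.0303,.02],.535)
E
```

```text
pos [0.5672 0.0302 0.0582] yaw 0.5353 j6 -0.691 open 0.0279 F [-0.4  0.5 -5.5] t 12.275
shift cm [-0.1  -0.07  3.82] n>= 1 each [-0.099 -0.066  3.819]
turn deg 0.01 alt -180.0
```

>>> send_rows --series '[[[-0.05,-0.03,0.2],0,-1],[[0,0,0.2],0,-1],[[0,0,0.2],0,-1],[[0,0,0],0,-1]]'

```text
clock: 12.78
ee_pos: [0.566, 0.0303, 0.0514]
tool_rot: [[0.86, 0.51, -0.001], [0.51, -0.86, 0.0], [-0.0, -0.0, -1.0]]
wrist_force: [0.5, -0.2, -5.4]
opening: 0.0275
```

>>> send_rows --series '[[[0,0,0.2],0,-1],[[0,0,0.2],0,-1],[[0,0,0],0,-1]]'

```text
clock: 13.15
ee_pos: [0.566, 0.0303, 0.0474]
tool_rot: [[0.86, 0.51, -0.0], [0.51, -0.86, 0.0], [-0.0, -0.0, -1.0]]
wrist_force: [0.4, 1.0, -4.6]
opening: 0.0277
```

It has engaged 10 mm onto the spindle with no contact force. Continuing down.

>>> send_rows --series '[[[0,0,0.5],0,-1],[[0,0,0.5],0,-1],[[0,0,0.5],0,-1],[[0,0,0],0,-1]]'

```text
clock: 13.65
ee_pos: [0.5656, 0.0304, 0.0319]
tool_rot: [[0.86, 0.51, -0.001], [0.51, -0.86, 0.0], [-0.001, -0.001, -1.0]]
wrist_force: [0.4, -0.5, -6.3]
opening: 0.0278
```

>>> send_rows --series '[[[0,0,0.4],0,-1],[[0,0,0.4],0,-1],[[0,0,0.2],0,-1],[[0,0,0],0,-1],[[0,0,0],0,-1]]'

```text
clock: 14.28
ee_pos: [0.5663, 0.0303, 0.0228]
tool_rot: [[0.86, 0.51, 0.0], [0.51, -0.86, -0.0], [0.0, 0.0, -1.0]]
wrist_force: [0.2, 0.1, -5.4]
opening: 0.0275
```

>>> send_rows --series '[[[0,0,0.2],0,-1],[[0,0,0.1],0,-1],[[0,0,0],0,-1]]'

```text
clock: 14.65
ee_pos: [0.5662, 0.0303, 0.02]
tool_rot: [[0.86, 0.51, -0.0], [0.51, -0.86, -0.0], [-0.0, 0.0, -1.0]]
wrist_force: [-3.0, -0.1, -1.1]
opening: 0.0271
```

>>> send_rows --series '[[[0,0,0.1],0,-1],[[0,0,0],0,-1]]'

```text
clock: 14.9
ee_pos: [0.5663, 0.0303, 0.02]
tool_rot: [[0.86, 0.51, -0.0], [0.51, -0.86, -0.0], [-0.0, 0.0, -1.0]]
wrist_force: [-5.2, 0.3, 8.7]
opening: 0.0273
```

Seated at reported z 0.020, as predicted, with contact force. Release and rise.

>>> send_rows --series '[[[0,0,-0.1],0,0.3],[[0,0,0],0,0.3],[[0,0,0],0,0.3],[[0,0,0],0,0.3],[[0,0,0],0,0.3]]'

```text
clock: 15.52
ee_pos: [0.5662, 0.0303, 0.0196]
tool_rot: [[0.86, 0.51, -0.0], [0.51, -0.86, -0.0], [-0.0, 0.0, -1.0]]
wrist_force: [0.5, -0.2, -0.2]
opening: 0.0572
```

>>> send_rows --series '[[[0,0,-3],0,0.3],[[0,0,-5],0,0.5],[[0,0,0],0,1],[[0,0,0],0,1]]'

```text
clock: 16.02
ee_pos: [0.5659, 0.0303, 0.0993]
tool_rot: [[0.86, 0.51, -0.0], [0.51, -0.86, 0.0], [-0.0, -0.0, -1.0]]
wrist_force: [-0.1, 0.2, 0.2]
opening: 0.0838
```

```bash
python3 - <<'E'
from h import *
s=env.read_state(); f=world(env.grab_frame('wrist'),s); save(f,'wrist8')
save(env.grab_frame('side'),'side4')
I=cv2.resize(load('side4')['img'][200:300,250:390],None,fx=4,fy=4);cv2.imwrite('pics/c10.png',np.hstack([I,cv2.resize(f['img'],(533,400))])[:, :])
g=load('wrist1')
# gauge head top corners in wrist1 & stand
I=g['img'][20:200,420:610];cv2.imwrite('pics/c11.png',cv2.resize(I,None,fx=3.1,fy=3.1,interpolation=2))
E
python3 -c "
import cv2;a=cv2.imread('pics/c10.png');cv2.imwrite('pics/c10.png',cv2.resize(a,(796,290)))"
```

```text
(no output)
```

View pics/c10.png

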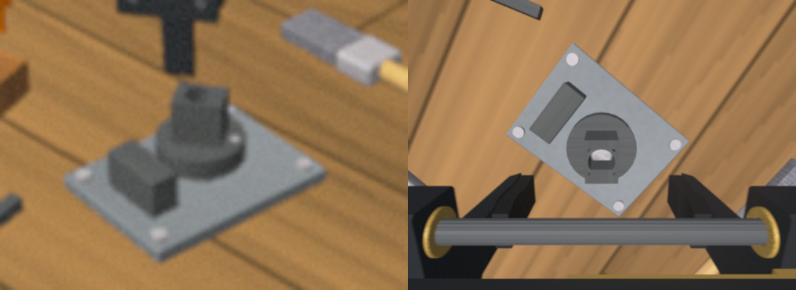

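View pics/c11.png

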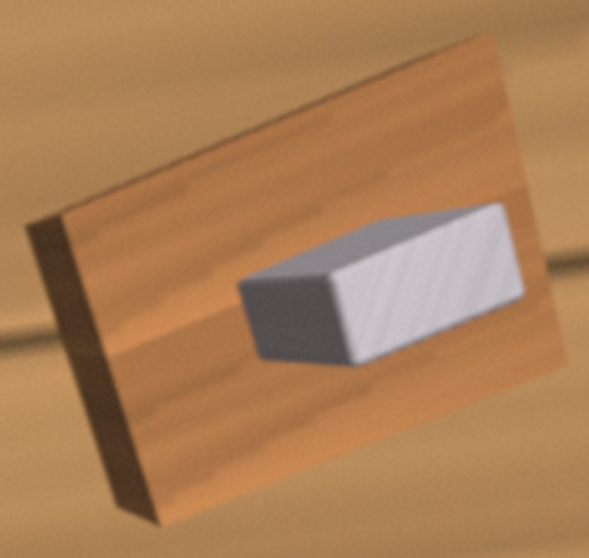

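The die is seated: its flange top is level with the fence top, and the spindle tip shows inside the bore. Next is the gauge.

```bash
python3 - <<'E'
from h import *
f=load('wrist1')
P=lambda x,y,z:hit(f,420+(x-1)/3.1,20+(y-1)/3.1,z)
A,B,C,D=[P(x,y,.073) for x,y in((332,275),(500,205),(523,297),(355,364))]
print('centre',(A+B+C+D)/4,'lens',np.linalg.norm(B-A),np.linalg.norm(C-B),np.linalg.norm(D-C))
d=(B-A)+(C-D);print('long dir yaw',np.arctan2(d[1],d[0]))
S=[P(x,y,.031) for x,y in((63,215),(492,32),(567,365),(160,525))];print('stand',sum(S)/4,[np.linalg.norm(S[i]-S[i-1]) for i in range(4)]);d=S[1]-S[0];print(np.arctan2(d[1],d[0]))
yaw=np.arctan2(d[1],d[0]); c=(A+B+C+D)/4
# viewing pose: gauge at tool y=-.05
ty=np.array([np.sin(yaw),-np.cos(yaw)]);print('view',c[:2]+.075*ty)
plan([*(c[:2]+.075*ty),.16],yaw)
E
```

```text
centre [0.51840369 0.25380923 0.073     ] lens 0.03031772580852474 0.016888157991895383 0.030735848897170247
long dir yaw 1.8266232366597013
stand [0.51839826 0.25399388 0.031     ] [np.float64(0.06943411515512353), np.float64(0.08972308675289847), np.float64(0.06980949766926542), np.float64(0.0899426043677445)]
1.8273026855095122
view [0.59094986 0.27283694]
pos [0.565  0.0305 0.0981] yaw 0.5351 j6 -0.691 open 0.0882 F [ 0.2  0.3 -0.2] t 16.125
shift cm [ 14.58 -19.54  -6.18] n>= 5 each [ 2.916 -3.908 -1.237]
turn deg -74.04 alt 106.0
```

```bash
python3 - <<'E'
from h import *
plan([.5184,.2538,.09],1.827)
E
```

```text
pos [0.565  0.0305 0.0981] yaw 0.5351 j6 -0.691 open 0.0882 F [ 0.2  0.3 -0.2] t 16.125
shift cm [  7.38 -21.59   0.83] n>= 4 each [ 1.845 -5.397  0.209]
turn deg -74.02 alt 106.0
```

>>> send_rows --series '[[[1.23,-3.6,0],0,1],[[1.23,-3.6,0],0,1],[[1.23,-3.6,0],0,1],[[1.23,-3.6,0],0,1],[[1.23,-3.6,0],0,1]]'

```text
clock: 16.75
ee_pos: [0.5259, 0.2174, 0.098]
tool_rot: [[0.86, 0.51, -0.003], [0.51, -0.86, -0.001], [-0.003, -0.001, -1.0]]
wrist_force: [0.0, -0.6, 0.2]
opening: 0.0883
```

>>> send_rows --series '[[[1.23,-3.6,0],0,1],[[0,0,0],-10,1],[[0,0,0],-10,1],[[0,0,0],-10,1],[[0,0,0],-10,1]]'

```text
clock: 17.38
ee_pos: [0.5184, 0.2535, 0.0979]
tool_rot: [[0.326, 0.946, -0.003], [0.946, -0.326, -0.001], [-0.002, -0.003, -1.0]]
wrist_force: [-0.1, 0.0, -0.5]
opening: 0.0882
```

>>> send_rows --series '[[[0,0,0],-10,1],[[0,0,0],-10,1],[[0,0,0],-10,1],[[0,0,0],-4,1],[[0,0,0],0,1]]'

```text
clock: 18.0
ee_pos: [0.5186, 0.2534, 0.0981]
tool_rot: [[-0.252, 0.968, -0.003], [0.968, 0.252, -0.001], [-0.0, -0.003, -1.0]]
wrist_force: [-0.5, -0.3, 0.1]
opening: 0.0884
```

```bash
python3 - <<'E'
from h import *
plan([.5184,.2538,.007],1.827)
s=env.read_state(); f=world(env.grab_frame('wrist'),s); save(f,'wrist9')
print(proj(f,[.5184,.2538,.073]))
E
```

```text
pos [0.5186 0.2534 0.0981] yaw 1.8259 j6 -1.577 open 0.0884 F [-0.5 -0.3  0.1] t 18.0
shift cm [0.04 0.02 9.11] n>= 2 each [0.02  0.009 4.557]
turn deg -0.06 alt 179.9
[320.99706764 262.16961393]
```

View pics/wrist9.png

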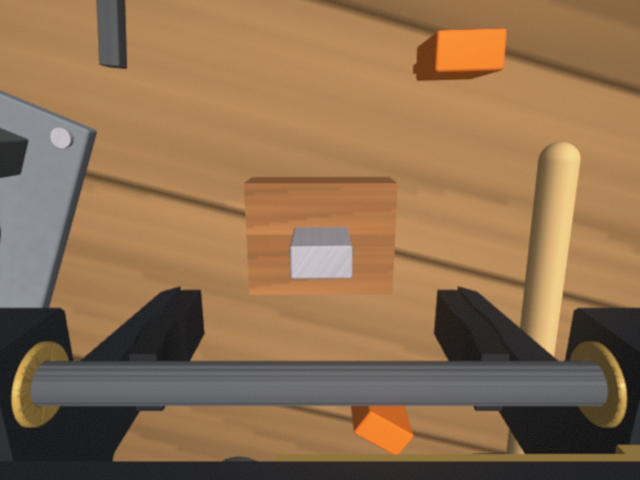

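The bright gauge is in the stand at (321,261), centred between the fingers. The orange decoys at (470,50) and (383,425) are clear. Descend and grip across the 32 mm sides.

>>> send_rows --series '[[[0.04,0,3.5],0,0.6],[[0,0,3],0,0.4],[[0,0,2.5],0,0.3],[[0,0,0],0,0.3],[[0,0,0],0,-1]]' --newtons 25

```text
clock: 18.68
ee_pos: [0.5199, 0.2542, 0.0103]
tool_rot: [[-0.253, 0.968, 0.001], [0.968, 0.253, 0.0], [-0.0, 0.001, -1.0]]
wrist_force: [0.4, -0.5, 0.4]
opening: 0.0491
```

>>> send_rows --series '[[[0,0,0],0,-1],[[0,0,0],0,-1],[[0,0,0],0,-1],[[0,0,0],0,-1]]'

```text
clock: 19.18
ee_pos: [0.5203, 0.2545, 0.0108]
tool_rot: [[-0.253, 0.967, 0.002], [0.967, 0.253, 0.001], [0.0, 0.002, -1.0]]
wrist_force: [-1.5, 0.2, 6.5]
opening: 0.032
```

>>> send_rows --series '[[[0,0,-2],0,-1],[[0,0,-4],0,-1],[[0,0,-4],0,-1],[[0,0,0],0,-1],[[0,0,0],0,-1]]'

```text
clock: 19.8
ee_pos: [0.5186, 0.2539, 0.1091]
tool_rot: [[-0.253, 0.967, -0.001], [0.967, 0.253, -0.0], [-0.0, -0.001, -1.0]]
wrist_force: [0.4, 0.1, -2.3]
opening: 0.032
```

```bash
python3 - <<'E'
from h import *
s=env.read_state(); f=world(env.grab_frame('wrist'),s); save(f,'wrist10');print(s['ee_pos'],s['opening'],s['wrist_force'])
w=f;T=np.linalg.inv(w['T_tool_cam'])
def p(x):
    c=T[:3,:3]@np.array(x)+T[:3,3];q=w['mtx']@c;return (q[:2]/q[2]).round(1)
# shoulders at tool z = -.0202 ; top -.0622; blade end +.0058
for y0 in(-.002,0,.002): print(y0,'top front',p([.016,y0-.009,-.0622]),'top back',p([.016,y0+.009,-.0622]),'shoulder front',p([.016,y0-.009,-.0202]),'blade',p([.012,y0-.0025,.0058]),p([.012,y0-.0025,-.0202]))
I=cv2.convertScaleAbs(w['img'][210:360,230:410],alpha=1.2);cv2.imwrite('pics/c12.png',cv2.resize(I,None,fx=4,fy=4,interpolation=2))
E
```

```text
[0.51856661 0.25387126 0.10907414] 0.031988898189767655 [ 0.40723738  0.06302075 -2.32121596]
-0.002 top front [373.7 320. ] top back [371.7 371.9] shoulder front [360.6 272.4] blade [346.2 266.4] [350.2 287.6]
0 top front [373.5 325.9] top back [371.5 377.5] shoulder front [360.4 277.1] blade [346.1 270.4] [350.1 292.2]
0.002 top front [373.3 331.8] top back [371.3 383. ] shoulder front [360.3 281.8] blade [346.  274.5] [350.  296.7]
```

View pics/c12.png

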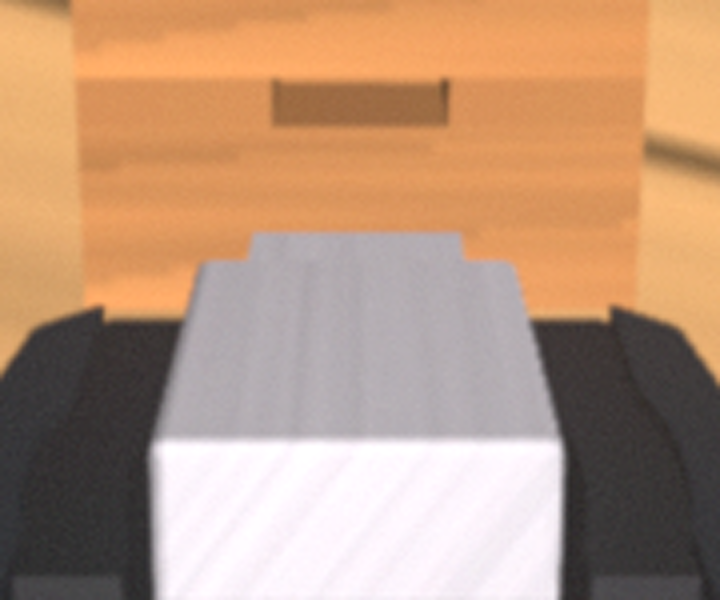

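```bash
python3 - <<'E'
from h import *
plan([.5303,.0347,.10],1.433)
E
```

```text
pos [0.518  0.2537 0.1082] yaw 1.8266 j6 -1.577 open 0.0321 F [-0.5 -0.1 -2.8] t 19.85
shift cm [-21.5   -4.35   0.83] n>= 4 each [-5.375 -1.088  0.209]
turn deg 22.55 alt -157.4
```

>>> send_rows --series '[[[-4.3,-0.87,0],0,-1],[[-4.3,-0.87,0],0,-1],[[-4.3,-0.87,0],0,-1],[[-4.3,-0.87,0],0,-1],[[-4.3,-0.87,0],0,-1]]'

```text
clock: 20.48
ee_pos: [0.5302, 0.0339, 0.1077]
tool_rot: [[-0.253, 0.967, -0.004], [0.967, 0.253, 0.001], [0.002, -0.003, -1.0]]
wrist_force: [0.5, -0.0, -2.0]
opening: 0.0319
```

>>> send_rows --series '[[[0,0,0],7.5,-1],[[0,0,0],7.5,-1],[[0,0,0],7.5,-1],[[0,0,2],0,-1],[[0,0,0],0,-1]]'

```text
clock: 21.1
ee_pos: [0.529, 0.0355, 0.0867]
tool_rot: [[0.136, 0.991, -0.007], [0.991, -0.136, 0.001], [0.0, -0.007, -1.0]]
wrist_force: [-0.7, -0.4, -1.8]
opening: 0.0317
```

>>> send_rows --series '[[[0,0,2],0,-1],[[0,0,0],0,-1],[[0,0,0],0,-1]]'

```text
clock: 21.48
ee_pos: [0.5318, 0.0351, 0.07]
tool_rot: [[0.136, 0.991, -0.0], [0.991, -0.136, 0.0], [0.0, -0.0, -1.0]]
wrist_force: [0.9, 0.3, -2.2]
opening: 0.0314
```

```bash
python3 - <<'E'
from h import *
plan([.5303,.0347,.056],1.433)
s=env.read_state(); f=world(env.grab_frame('wrist'),s); save(f,'wrist11')
I=cv2.convertScaleAbs(f['img'][180:360,200:440],alpha=1.4);cv2.imwrite('pics/c13.png',cv2.resize(I,None,fx=3.3,fy=3.3,interpolation=2))
E
```

```text
pos [0.5318 0.0351 0.07  ] yaw 1.4341 j6 -1.591 open 0.0314 F [ 0.9  0.3 -2.2] t 21.475
shift cm [-0.06 -0.15  1.4 ] n>= 1 each [-0.063 -0.147  1.404]
turn deg 0.06 alt -179.9
```

View pics/c13.png

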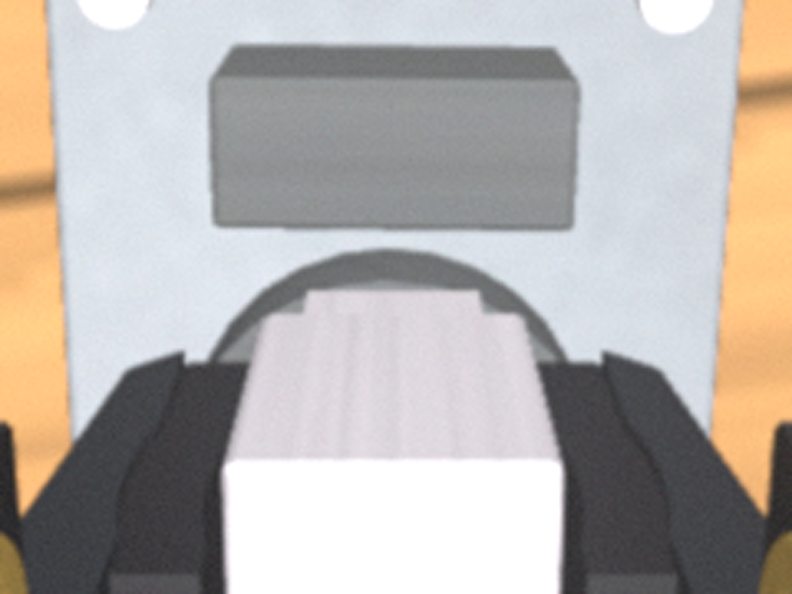

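```bash
cat > gapc.py <<'E'
from h import *
def ty(f,s,u,v,z):
    return ((hit(f,u,v,z)-s['ee_pos'])@s['tool_rot'])*1000
E
python3 - <<'E'
from gapc import *
f=load('wrist11');s=env.read_state()
r=lambda x,y:(200+(x-1.2)/3.3,180+(y-1.2)/3.3)
zr=s['ee_pos'][2]
print('fence edge',ty(f,s,*r(393,229),.044),'fence front',ty(f,s,*r(393,77),.044),'flange',ty(f,s,*r(390,281),.044))
for zb in(.004,.006,.008): 
    print('blade',ty(f,s,*r(393,291),zr-zb))
a=ty(f,s,*r(212,226),.044);b=ty(f,s,*r(575,230),.044);print('fence tilt',(b-a)[1]/(b-a)[0],(a+b)/2, b-a)
a=ty(f,s,*r(307,291),zr-.006);b=ty(f,s,*r(480,291),zr-.006);print('blade w',b-a,(a+b)/2)
a=ty(f,s,*r(266,315),zr+.0202);b=ty(f,s,*r(524,315),zr+.0202);print('shoulder w',b-a,(a+b)/2)
a=ty(f,s,*r(228,460),zr+.0622);b=ty(f,s,*r(562,460),zr+.0622);print('top w',b-a,(a+b)/2)
E
```

```text
fence edge [-0.60130687 -6.79463558 26.31705555] fence front [ -0.61155515 -30.56537809  26.30358585] flange [-1.0654678   1.67774227 26.32185196]
blade [-0.58648306 -4.5389449   3.99742306]
blade [-0.58742028 -3.83410108  5.99782277]
blade [-0.58835751 -3.12925725  7.99822248]
fence tilt 0.010894604582956022 [-0.51519938 -6.95575849 26.31696508] [5.59974507e+01 6.10070083e-01 8.81100979e-04]
blade w [ 2.43508362e+01 -1.57372351e-02  2.23907576e-04] [-0.51752638 -3.83414625  5.99782341]
shoulder w [ 3.13129472e+01 -2.06040774e-02  2.87716451e-04] [ -0.3320108   -9.98561495 -20.20566473]
top w [ 3.07016097e+01 -2.24566370e-02  2.80821539e-04] [ -0.36575311 -11.43203001 -62.2064914 ]
```

>>> send_rows --series '[[[0,-0.13,0.8],0.5,-1],[[0,0,0.6],0,-1],[[0,0,0],0,-1],[[0,0,0],0,-1]]'

```text
clock: 22.02
ee_pos: [0.5305, 0.0353, 0.0557]
tool_rot: [[0.145, 0.989, -0.0], [0.989, -0.145, -0.0], [-0.0, -0.0, -1.0]]
wrist_force: [0.1, -0.2, -1.9]
opening: 0.032
```

```bash
python3 - <<'E'
from h import *
s=env.read_state(); f=world(env.grab_frame('wrist'),s); save(f,'wrist12');print(s['ee_pos'],s['wrist_force'])
s=env.read_state();print(s['ee_pos'])
I=cv2.convertScaleAbs(f['img'][200:330,240:400],alpha=1.6);cv2.imwrite('pics/c14.png',cv2.resize(I,None,fx=4.5,fy=4.5,interpolation=2))
save(env.grab_frame('side'),'side5');cv2.imwrite('pics/c15.png',cv2.resize(load('side5')['img'][200:300,250:390],None,fx=5,fy=5,interpolation=2))
E
```

```text
[0.53052888 0.03526185 0.05566076] [ 0.05084673 -0.16999607 -1.88343218]
[0.53063451 0.03527016 0.05579848]
```

View pics/c14.png

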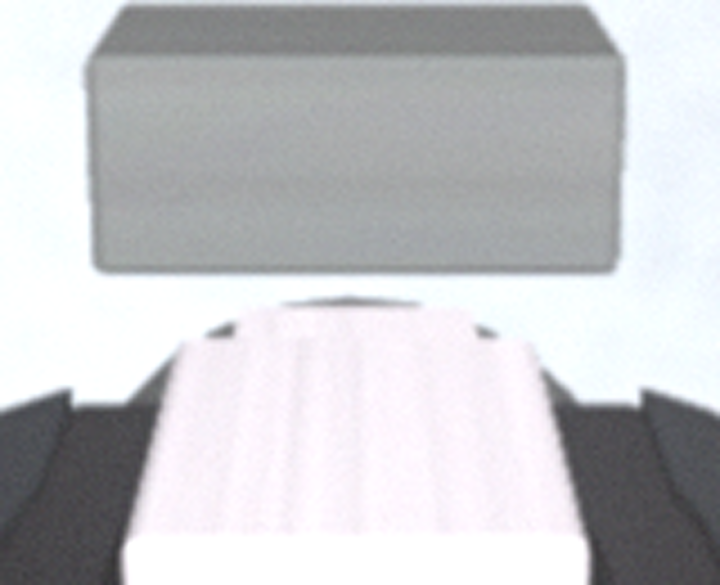

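View pics/c15.png

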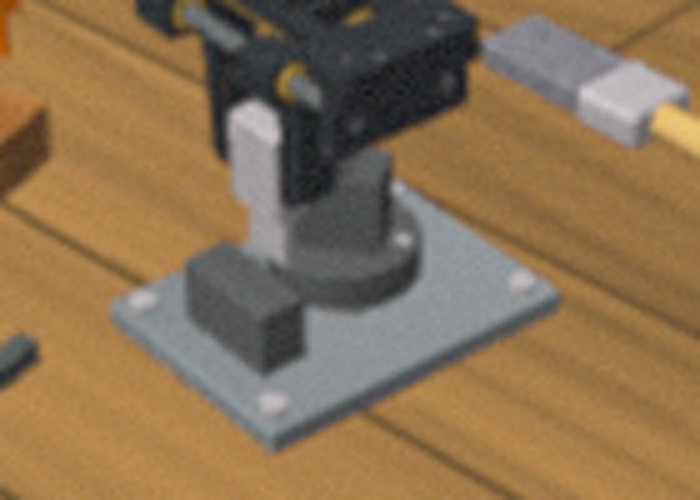

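```bash
python3 - <<'E'
from gapc import *
f=load('wrist12');s=env.read_state()
r=lambda x,y:(240+(x-1.75)/4.5,200+(y-1.75)/4.5)
zr=s['ee_pos'][2]
e=ty(f,s,*r(357,271),.044);e2=ty(f,s,*r(357,54),.044);print('fence edge',e,e2)
for zb in(.003,.005,.006,.007): print(zb,'blade front',ty(f,s,*r(357,307),zr-zb)[:2])
a=ty(f,s,*r(95,271),.044);b=ty(f,s,*r(622,271),.044);print(a,b,(a+b)/2)
for z in(.026,.044):print('flange rim',ty(f,s,*r(350,297),z))
E
```

```text
fence edge [-0.48359919 -5.61192434 11.85812289] [ -0.49530776 -29.05255535  11.84953641]
0.003 blade front [-0.48221185 -4.70125096]
0.005 blade front [-0.48206983 -3.99553871]
0.006 blade front [-0.48199882 -3.64268258]
0.007 blade front [-0.48192781 -3.28982645]
[-28.25128774  -5.59607157  11.85903441] [27.59687553 -5.62795569 11.85720111] [-0.32720611 -5.61201363 11.85811776]
flange rim [-1.29602606  3.54480861 29.86150494]
flange rim [-1.22686604 -2.70024228 11.85921375]
```

>>> send_rows --series '[[[0,-0.03,0.4],0,-1],[[0,0,0.3],0,-1],[[0,0,0],0,-1],[[0,0,0],0,-1]]'

```text
clock: 22.62
ee_pos: [0.5302, 0.0353, 0.0486]
tool_rot: [[0.145, 0.989, -0.0], [0.989, -0.145, 0.0], [0.0, -0.0, -1.0]]
wrist_force: [0.3, -0.1, -1.9]
opening: 0.0317
```

>>> send_rows --series '[[[0,0,0.2],0,-1],[[0,0,0.2],0,-1],[[0,0,0],0,-1],[[0,0,0],0,-1]]'

```text
clock: 23.12
ee_pos: [0.5302, 0.0353, 0.0447]
tool_rot: [[0.145, 0.989, 0.0], [0.989, -0.145, -0.0], [-0.0, 0.0, -1.0]]
wrist_force: [0.2, -0.7, -2.4]
opening: 0.0317
```

The blade has entered the gap about 5 mm with no contact. Continuing.

>>> send_rows --series '[[[0,0,0.3],0,-1],[[0,0,0.3],0,-1],[[0,0,0.3],0,-1],[[0,0,0],0,-1]]'

```text
clock: 23.62
ee_pos: [0.5298, 0.0354, 0.0352]
tool_rot: [[0.145, 0.989, -0.001], [0.989, -0.145, 0.0], [0.0, -0.001, -1.0]]
wrist_force: [0.4, 0.1, -1.8]
opening: 0.0317
```

>>> send_rows --series '[[[0,0,0.3],0,-1],[[0,0,0.3],0,-1],[[0,0,0.3],0,-1],[[0,0,0],0,-1]]'

```text
clock: 24.12
ee_pos: [0.5299, 0.0353, 0.0263]
tool_rot: [[0.145, 0.989, -0.001], [0.989, -0.145, 0.0], [0.0, -0.001, -1.0]]
wrist_force: [-0.7, 0.5, -2.0]
opening: 0.0319
```

>>> send_rows --series '[[[0,0,0.2],0,-1],[[0,0,0.1],0,-1],[[0,0,0],0,-1]]'

```text
clock: 24.5
ee_pos: [0.5303, 0.0353, 0.0239]
tool_rot: [[0.145, 0.989, 0.0], [0.989, -0.145, -0.0], [-0.0, 0.0, -1.0]]
wrist_force: [-1.6, -0.3, 2.2]
opening: 0.0319
```

Shoulders are in contact at reported z 0.0239, against 0.0238 predicted. Release and withdraw.

>>> send_rows --series '[[[0,0,0],0,0.2],[[0,0,0],0,0.2],[[0,0,0],0,0.2],[[0,0,0],0,0.2]]'

```text
clock: 25.0
ee_pos: [0.5302, 0.0353, 0.0237]
tool_rot: [[0.145, 0.989, 0.0], [0.989, -0.145, 0.0], [0.0, 0.0, -1.0]]
wrist_force: [0.3, 0.1, 0.8]
opening: 0.0531
```

>>> send_rows --series '[[[0,0,-1],0,0.2],[[0,0,-3],0,0.2],[[0,0,-4],0,0.2],[[0,3,-2],0,0.2],[[0,4,0],0,0.2]]'

```text
clock: 25.62
ee_pos: [0.6018, 0.025, 0.1274]
tool_rot: [[0.145, 0.989, 0.005], [0.989, -0.145, -0.001], [-0.0, 0.005, -1.0]]
wrist_force: [-0.4, -0.5, 0.3]
opening: 0.0525
```

>>> send_rows --series '[[[0,0,0],0,0.2],[[0,0,0],0,0.2]]'

```text
clock: 25.88
ee_pos: [0.5985, 0.0254, 0.1234]
tool_rot: [[0.145, 0.989, -0.001], [0.989, -0.145, 0.0], [0.0, -0.001, -1.0]]
wrist_force: [-0.4, 0.3, -0.1]
opening: 0.053
```

```bash
python3 - <<'E'
from h import *
s=env.read_state(); f=world(env.grab_frame('wrist'),s); save(f,'wrist13');print(s['ee_pos'],s['wrist_force'])
save(env.grab_frame('side'),'side6');save(env.grab_frame('top'),'top6')
cv2.imwrite('pics/c16.png',cv2.resize(load('side6')['img'][200:300,250:390],None,fx=5,fy=5,interpolation=2))
cv2.imwrite('pics/c17.png',load('top6')['img'])
E
```

```text
[0.59852649 0.02535914 0.12341934] [-0.37101324  0.28126914 -0.06702933]
```

View pics/c16.png

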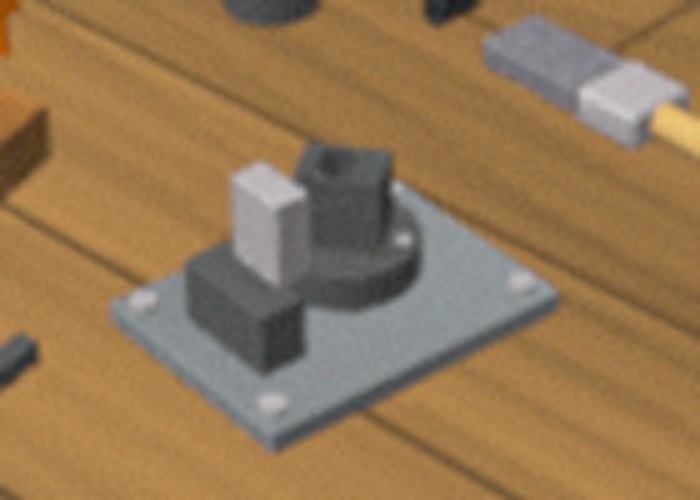

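View pics/wrist13.png

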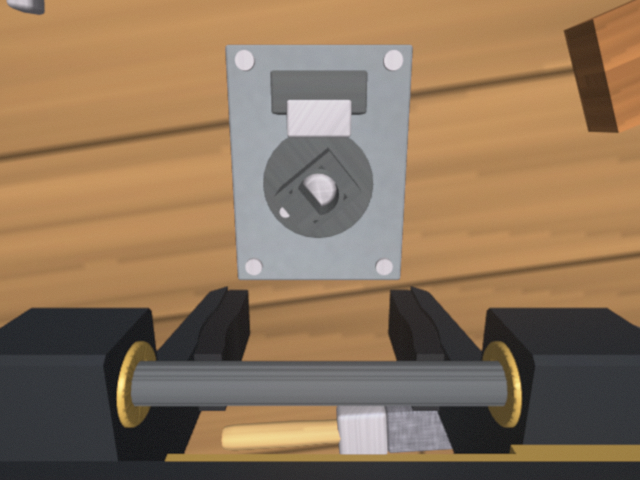

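View pics/c17.png

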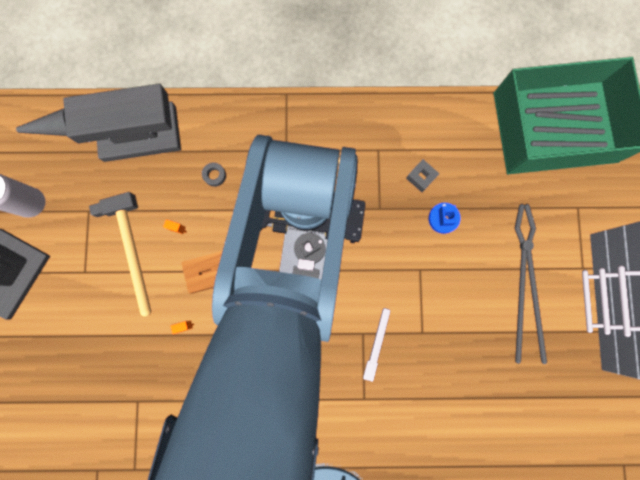

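The gauge stands upright in the gap at (319,118) in the wrist view, with its shoulders on the fence and flange. The die is seated at (318,185) around the spindle tip. In the top view every bystander the arm doesn't hide is in its original place. The brush shows undisturbed in the wrist view, and the bar is hidden under the arm. I'm handing in.

```bash
python3 -c "
from bench import env
print(env.hand_in())"
```

```text
the job is handed in; nothing more can be done
None
```

The die is fully down on the spindle's collar and the gauge is in the gap with its shoulders resting on top. Both are released, and the job was handed in at about 26 s. No verdict was reported.

**Die:** I gripped the dark steel die by its boss and turned it to the flat seen in the wrist camera, which faces about -1.04 rad in world yaw. It slid down without resistance and touched the collar at the predicted height (reported z 0.020). The flange top is level with the fence.

**Gauge:** I took the bright gauge from the stand and lowered it into the gap. Its shoulders made contact at reported z 0.0239, against 0.0238 predicted. The last pictures show it upright.

**Checks that disagreed or are incomplete:**
- **Fingertip offset:** The real fingertips end about 32 mm short of the reported TCP. My first grasp therefore closed just above the boss, and a light touch on the boss top confirmed the offset. I corrected for it from then on.
- **Camera error:** The wrist camera seemed about 1 mm off along tool y, which I allowed for.
- **Bystanders:** All visible ones are in their original places. The bar was hidden under the arm in the final top view, so I did not check it again, but no move went down near it.

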